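# Nest the washed strainers on the draining hook

### The arm

A 6-joint arm with a two-finger parallel gripper is mounted at the origin on the work surface. World frame = base frame: x ahead of the robot, y to its left, z up, the work surface at z = 0. Lengths are in m, angles in rad, forces in N, time in s.
With the tool pointing down it reaches from about 0.35 to 0.775 m from the base axis. Payload 5.5 kg.
Tool frame: the origin (TCP) lies midway between the tips of the shut fingers; the grasp point (between the pads) lies 19 mm behind it; z points along the fingers, y is the direction in which the jaws open and shut (so a half turn about z gives the same grasp; the last joint's range is limited). The gripper opens to 85 mm and grips with 20 to 120 N. Pads are 22 mm wide; open, the fingers measure 114 mm over their backs; the gripper's body (76 mm by 85 mm) begins 54 mm behind the grasp point. The pads swing forward as they close: fully open they stand 13 mm farther back than shut.
Start: joints at [1.208, 0.313, 0.046, 1.304, 0, 1.431], TCP at [0.127, 0.561, 0.201] pointing down, gripper open.
Joint ranges: [-2.76, 2.76], [-0.86, 1.69], [-1.03, 1.26], [-2.2, 2.34], [-1.47, 1.5], [-3.14, 3.14]. Speed limits (rad/s): [2.57, 2.57, 3.14, 3.14, 3.14, 3.14].

### API

Orientations are given as a unit quaternion [w, x, y, z].
In Python, from workcell import env gives the robot as it stands.
- The arm moves only by the shell command python3 -m pendant 'ROWS' [FORCE]. ROWS is JSON, a list of rows, each a list of 3 entries, a list of its own where there are three numbers: the shift along the tool's x, y, z each as a share of 20 mm, from -1 to 1, then the turn about the tool's z as a share of 6 degrees, from -1 to 1, then the closure, from -1 (fully open) to 1 (shut). In form: [[[tx, ty, tz], turn, claw], ...]. A call has 1 to 12 rows; each row shifts and turns the commanded pose from where the row before left it, along the tool's axes as they then stand; what a row does not reach is not made up. A row lasts 1/8 s, in which the tool goes at most 62.5 mm and 10.7 degrees, less where a joint would pass 70% of its speed; a pose out of reach is approached as far as the arm can. A call with a number of a shift or a turn outside -1 to 1 is refused whole. A call with a gripper value outside its range is refused whole. The fingers move at their own pace and stop on an object; FORCE is the grip in N (left out, the last holds). Time passes only in rows, so rows that do not move let the fingers close. It gives the time, the measured TCP pose, the force and the opening at its end, in the units of the state.
- env.get_state(): the state, without advancing time (a new reading comes with each control period).
- env.read_camera(name): name is "scene" or "top"; returns a dict with "color" (480x640x3 uint8, blue, green, red), "mtx" (3x3 intrinsics, pixels), "k1" (the pictures are not rectified: a ray, as slopes to the right and down, at radius r is drawn at 1 + k1 r^2 times it, then the intrinsics apply), "view" (4x4, takes a point from world to camera coordinates). Camera axes: x right, y down, z forward; pixel columns grow to the right and rows downward; lengths in m; the calibration is good to about 2 mm. A picture is of the moment at which its call begins. There is no depth.
- env.hand_in(): hands the job in, once; it reports no verdict.
Trained networks look in the newest picture that a camera, given by its name, has taken for a name from the list of things; names that differ only in an ending like _2 or _b are one class to them, and where a whole thing is asked for, a point or a joint stands for the part that bears it (a point fixed in the world has none). Each returns a list of dicts, best first, with "p" (0 to 1); they miss things now and then, are a little off and sometimes report something else, mostly with a low value. They report only what shows in the picture. A call takes as long as a camera call. They do not tell look-alikes from the thing itself.
- env.boxes_of(camera, thing): "location" ([column, row] in pixels, amid what is visible of it).
- env.cut_out(camera, thing): "region" (480x640 bool, what is visible of it) and "location" ([column, row] in pixels, amid what is visible of it).
The state is a dict: "clock": time; "joint_pos": joint angles; "qvel": joint speeds; "tau": joint torques, N m; "tcp_pos": TCP position; "orientation": TCP orientation; "wrist_force": force on the tool from outside, world axes, zero at the start; "ft_torque": the same for the moment, N m; "finger_gap": finger opening in m.
Only numpy, scipy, OpenCV 4.12 (cv2) and the standard library are available. Lean on these libraries where they do the work, as an engineer would, in place of code of your own. Each camera call takes 0.05 s, during which the arm holds its last target.

### The job

Hang the three steel strainers by their handle rings on the one hook of the sloped draining board, the largest first, then the middle one nested inside it, then the smallest inside that, each bowl lying flat down the slope with its mouth outward. Lay each one down with the gripper so that it lies flat, and only then let go: do not drop it or let it swing down. Leave the pail, the beaker and the scale where they are.

Things in the scene. Friction and masses are not known exactly. Their poses are not given: they have to be found in the camera images.
- board: White sloped face of a draining stand (fixed, but placed and turned anew each time), rising away from the robot at 35 degrees. Origin: on the face at the root of its one hook, 142 mm above the table. x up the slope, y across, z out of the face along the hook. Face: from 200 mm down-slope to 36 mm up-slope of the origin, 100 mm to each side. Bowls hang down-slope, mouth outward.
- hook_tip (a point): Centre of the hook's rounded end. The hook is a steel rod 8 mm thick that stands straight out of the board (along its z) for 58 mm, then bends 45 degrees up-slope; this point is 6 mm up-slope of the root and 64 mm out (the rod's end reaches 10 and 68 mm).
- large: The largest and shallowest of 3 loose steel strainers, in a row in any order, mouth up, handle roughly away from the robot. Bowl 116 mm across the mouth, 96 at the flat bottom, 20 deep, 3 mm thick. Origin: centre of its underside; z out of the mouth, x along the handle. Handle 14 mm wide, 8 thick, its middle 16 mm above the underside, free from 58 to 95 mm along x. About 220 g.
- large_ring (a point): Centre of the ring at the end of the large strainer's handle, 118 mm along x from the bowl's centre and 16 mm above its underside. Ring: 36 mm hole (35 at the narrowest), 48 mm outside, 6 mm thick, flat in the handle's plane.
- medium: The middle-sized of 3 loose steel strainers, in a row in any order, mouth up, handle roughly away from the robot. Bowl 88 mm across the mouth, 68 at the flat bottom, 33 deep, 3 mm thick. Origin: centre of its underside; z out of the mouth, x along the handle. Handle 14 mm wide, 8 thick, its middle 29 mm above the underside, free from 44 to 95 mm along x. About 160 g.
- medium_ring (a point): Centre of the ring at the end of the medium strainer's handle, 118 mm along x from the bowl's centre and 29 mm above its underside. Ring: 36 mm hole (35 at the narrowest), 48 mm outside, 6 mm thick, flat in the handle's plane.
- small: The smallest and deepest of 3 loose steel strainers, in a row in any order, mouth up, handle roughly away from the robot. Bowl 60 mm across the mouth, 44 at the flat bottom, 46 deep, 3 mm thick. Origin: centre of its underside; z out of the mouth, x along the handle. Handle 14 mm wide, 8 thick, its middle 42 mm above the underside, free from 30 to 95 mm along x. About 120 g.
- small_ring (a point): Centre of the ring at the end of the small strainer's handle, 118 mm along x from the bowl's centre and 42 mm above its underside. Ring: 36 mm hole (35 at the narrowest), 48 mm outside, 6 mm thick, flat in the handle's plane.
- pail: Bystander: white pail with a yellow lid, 146 mm across, 127 mm high. Origin: centre of its underside.
- beaker: Bystander: clear plastic beaker, 84 mm across, 100 mm high. Origin: centre of its underside.
- scale: Bystander: white flat kitchen scale, 200 x 170 mm, 40 mm high. Origin: centre of its underside.
There are look-alikes about, which are no part of the job. Leave any pink look-alike of the small alone. Leave any black look-alike of the medium alone.

How it is judged:
On the way, in this order (a step that is already met when the one before it is completed fails the run):
1. the gripper lays the large strainer flat on the board (within about 8 mm and 0.2 rad), its ring round the hook (x of large in the frame of board below -0.08 m and x of large_ring in the frame of board between -0.02 and 0.02 m and y of large_ring in the frame of board between -0.02 and 0.02 m and z of large in the frame of board between -0.006 and 0.008 m and angle between the z axis of large and the z axis of board, either way round below 0.2 rad and contact force between the fingers and large above 0.5 N), for 0.1 s.
2. with the large strainer let go and lying there, the gripper lays the medium one flat inside it, its ring round the hook (x of each of large, medium in the frame of board below -0.08 m and x of large_ring in the frame of board between -0.02 and 0.02 m and y of large_ring in the frame of board between -0.02 and 0.02 m and z of large in the frame of board between -0.006 and 0.006 m and angle between the z axis of large and the z axis of board, either way round below 0.15 rad and contact force between the fingers and large below 0.1 N and x of medium_ring in the frame of board between -0.02 and 0.02 m and y of medium_ring in the frame of board between -0.02 and 0.02 m and z of medium in the frame of board between -0.003 and 0.011 m and angle between the z axis of medium and the z axis of board, either way round below 0.2 rad and contact force between the fingers and medium above 0.5 N), for 0.1 s.
3. with both let go and lying there, the gripper lays the small one flat inside the medium one, its ring round the hook (x of each of large, medium, small in the frame of board below -0.08 m and x of large_ring in the frame of board between -0.02 and 0.02 m and y of large_ring in the frame of board between -0.02 and 0.02 m and z of large in the frame of board between -0.006 and 0.006 m and angle between the z axis of each of large, medium and the z axis of board, either way round below 0.15 rad and contact force between the fingers and large below 0.1 N and x of medium_ring in the frame of board between -0.02 and 0.02 m and y of medium_ring in the frame of board between -0.02 and 0.02 m and z of medium in the frame of board between -0.003 and 0.009 m and contact force between the fingers and medium below 0.1 N and x of small_ring in the frame of board between -0.02 and 0.02 m and y of small_ring in the frame of board between -0.02 and 0.02 m and z of small in the frame of board between 0 and 0.014 m and angle between the z axis of small and the z axis of board, either way round below 0.2 rad and contact force between the fingers and small above 0.5 N), for 0.1 s.
At the end, for the whole second after the job is handed in: All three rings are round the hook (centre within 20 mm of it) and the bowls lie nested down-slope (80 mm or more below it), large on the board, medium in it, small in that: undersides within 6 mm of nested height and 0.15 rad of the board; all let go and still (under 0.02 m/s) (x of each of large, medium, small in the frame of board below -0.08 m and x of large_ring in the frame of board between -0.02 and 0.02 m and y of large_ring in the frame of board between -0.02 and 0.02 m and z of large in the frame of board between -0.006 and 0.006 m and angle between the z axis of each of large, medium, small and the z axis of board, either way round below 0.15 rad and contact force between the fingers and large below 0.1 N and x of medium_ring in the frame of board between -0.02 and 0.02 m and y of medium_ring in the frame of board between -0.02 and 0.02 m and z of medium in the frame of board between -0.003 and 0.009 m and contact force between the fingers and medium below 0.1 N and x of small_ring in the frame of board between -0.02 and 0.02 m and y of small_ring in the frame of board between -0.02 and 0.02 m and z of small in the frame of board between 0 and 0.012 m and contact force between the fingers and small below 0.1 N and linear speed of each of large, medium, small below 0.02 m/s); the robot touches nothing.
It fails at once if the pail is moved by more than 40 mm (distance of pail from where it was at the start of the episode above 0.04 m).
It fails at once if the beaker is moved by more than 40 mm (distance of beaker from where it was at the start of the episode above 0.04 m).
It fails at once if the scale is moved by more than 40 mm (distance of scale from where it was at the start of the episode above 0.04 m).
It also fails if it takes over 72 s, if anything falls off the work surface, if the arm or the gripper's body presses on something with over 40 N, if the wrist force passes 120 N, or if a joint passes its speed limit or range.

## Working session

There is one attempt and no reset: what is moved stays moved. The work goes in short steps, Python scripts to look and compute and a shell command to move; the robot and the scene stay as the last step left them, time stands still between calls to the robot, and variables do not carry over. Pictures are saved under pics/ and viewed, and the job is handed in when it is done.

```bash
ls; mkdir -p pics; cat > h.py <<'E'
import numpy as np, cv2
from workcell import env
def shot(cam,name):
    c=env.read_camera(cam); cv2.imwrite(f'pics/{name}.png',c['color']); return c
def proj(c,P):
    P=np.atleast_2d(P); V=np.array(c['view']);M=np.array(c['mtx'])
    q=P@V[:3,:3].T+V[:3,3]; s=q[:,:2]/q[:,2:]; r2=(s**2).sum(1,keepdims=True)
    s=s*(1+c['k1']*r2); return s@M[:2,:2].T+M[:2,2]
def ray(c,uv):
    M=np.array(c['mtx']);V=np.array(c['view']);R=V[:3,:3]
    d=np.linalg.solve(M[:2,:2],np.array(uv,float)-M[:2,2]); s=d.copy()
    for _ in range(20): s=d/(1+c['k1']*(s@s))
    o=-R.T@V[:3,3]; v=R.T@np.r_[s,1]; return o,v/np.linalg.norm(v)
def atz(c,uv,z):
    o,v=ray(c,uv); return o+v*(z-o[2])/v[2]
def tri(c1,u1,c2,u2):
    o1,v1=ray(c1,u1);o2,v2=ray(c2,u2)
    A=np.c_[v1,-v2]; t=np.linalg.lstsq(A,o2-o1,rcond=None)[0]
    a=o1+v1*t[0];b=o2+v2*t[1]; return (a+b)/2,np.linalg.norm(a-b)
E
python3 - <<'E'
from h import *
for n in('scene','top'):
    c=shot(n,n+'0'); print(n,np.array(c['mtx']).tolist(),c['k1'],np.round(c['view'],3).tolist())
    for t in ['board','hook_tip','large','large_ring','medium','medium_ring','small','small_ring','pail','beaker','scale']:
        print(t,[(np.round(d['location']).tolist(),round(d['p'],2)) for d in env.boxes_of(n,t)][:4])
print(env.get_state())
E
```

```text
pics
scene [[453.2726482104328, 0.0, 319.27650816518235], [0.0, 453.2726482104328, 245.41472565380286], [0.0, 0.0, 1.0]] 0.026151075406679478 [[-0.663, 0.749, -0.016, 0.341], [0.422, 0.356, -0.833, -0.105], [-0.618, -0.559, -0.552, 1.797], [0.0, 0.0, 0.0, 1.0]]
board [([263.0, 241.0], 0.68)]
hook_tip [([263.0, 244.0], 0.91)]
large [([371.0, 304.0], 0.72), ([335.0, 269.0], 0.17)]
large_ring [([376.0, 302.0], 0.72)]
medium [([334.0, 269.0], 0.8), ([341.0, 236.0], 0.77)]
medium_ring [([339.0, 236.0], 0.95), ([337.0, 269.0], 0.61)]
small [([449.0, 287.0], 0.81), ([419.0, 330.0], 0.66)]
small_ring [([419.0, 330.0], 0.77), ([449.0, 284.0], 0.66)]
pail [([508.0, 336.0], 0.96)]
beaker [([509.0, 339.0], 0.75), ([290.0, 325.0], 0.73)]
scale [([209.0, 215.0], 0.84), ([264.0, 240.0], 0.49), ([374.0, 303.0], 0.46)]
top [[589.6793430095943, 0.0, 323.3806524937091], [0.0, 589.6793430095943, 229.65617711420265], [0.0, 0.0, 1.0]] 0.00536476645815692 [[0.018, -1.0, 0.014, -0.014], [-0.988, -0.02, -0.152, 0.533], [0.153, -0.011, -0.988, 1.733], [0.0, 0.0, 0.0, 1.0]]
board [([387.0, 218.0], 0.61), ([252
[... 461 characters left out ...]
0.49)]
{'clock': 1.2, 'joint_pos': array([1.20840851e+00, 3.13199424e-01, 4.60813724e-02, 1.30360236e+00,
       1.40919351e-05, 1.43119415e+00]), 'qvel': array([-1.81398949e-03,  2.25100615e-05,  1.94907529e-04,  3.56246095e-03,
        1.62037202e-03, -5.51308540e-04]), 'tau': array([-9.56237977e-05, -4.80478978e+01,  2.98812050e+01,  4.93535626e-04,
       -2.64342825e-04,  7.09887530e-06]), 'tcp_pos': array([0.1270627 , 0.56081956, 0.20131588]), 'orientation': array([2.60187811e-06, 1.11162599e-01, 9.93802231e-01, 3.85167239e-05]), 'wrist_force': array([ 0.37912768, -0.28873158, -0.54529218]), 'ft_torque': array([ 0.01656913, -0.02915815, -0.01923613]), 'finger_gap': 0.08557920283257377}
```

View pics/scene0.png

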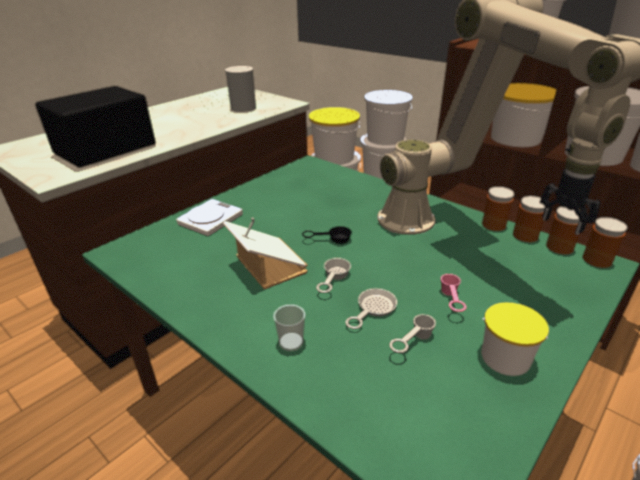

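View pics/top0.png

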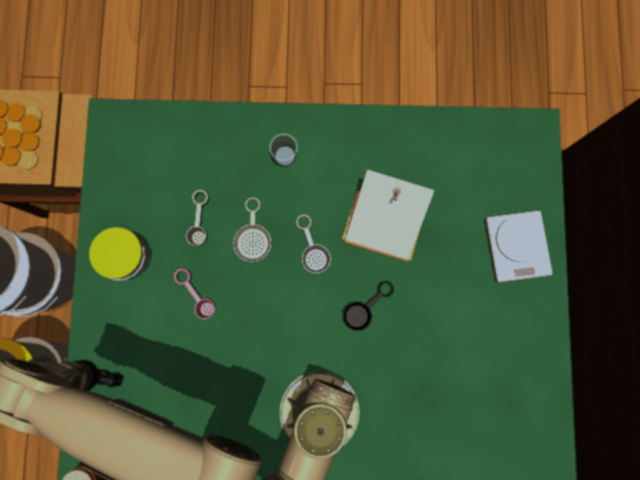

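Strainers in the top view: small bowl (197,238), ring (200,197); large bowl (252,243), ring (252,204); medium bowl (316,259), ring (304,221); hook near (396,193). The pink and black ones are decoys. Next I zoom in to measure.

```bash
python3 - <<'E'
from h import *
t=cv2.imread('pics/top0.png'); s=cv2.imread('pics/scene0.png')
cv2.imwrite('pics/t_a.png',cv2.resize(t[170:290,170:340],None,fx=4.6,fy=4.6,interpolation=cv2.INTER_CUBIC))
cv2.imwrite('pics/t_b.png',cv2.resize(t[155:275,330:450],None,fx=5,fy=5,interpolation=cv2.INTER_CUBIC))
cv2.imwrite('pics/s_a.png',cv2.resize(s[250:360,310:450],None,fx=5,fy=5,interpolation=cv2.INTER_CUBIC))
cv2.imwrite('pics/s_b.png',cv2.resize(s[205:295,215:315],None,fx=6,fy=6,interpolation=cv2.INTER_CUBIC))
E
```

```text
(no output)
```

View pics/t_a.png

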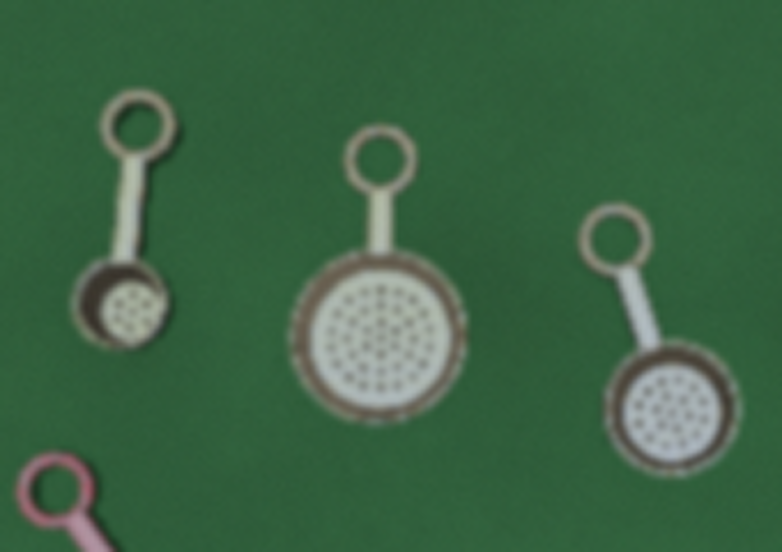

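View pics/t_b.png

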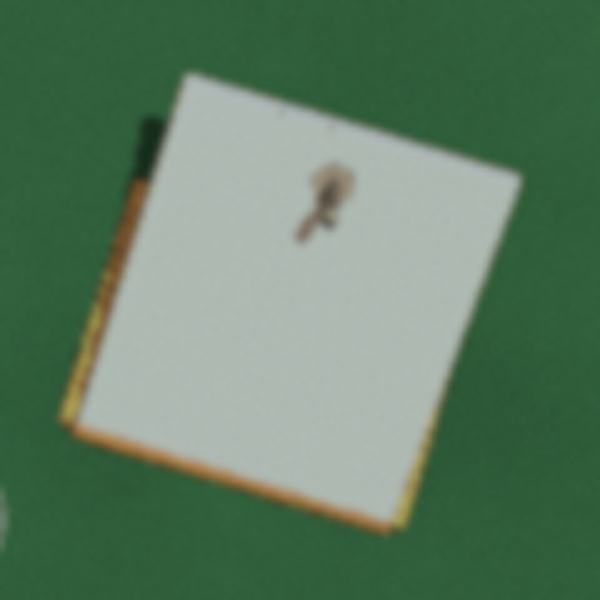

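View pics/s_a.png

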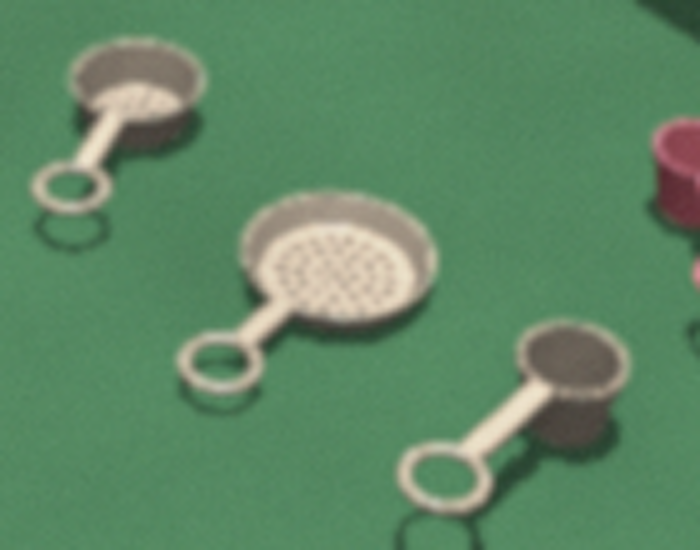

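View pics/s_b.png

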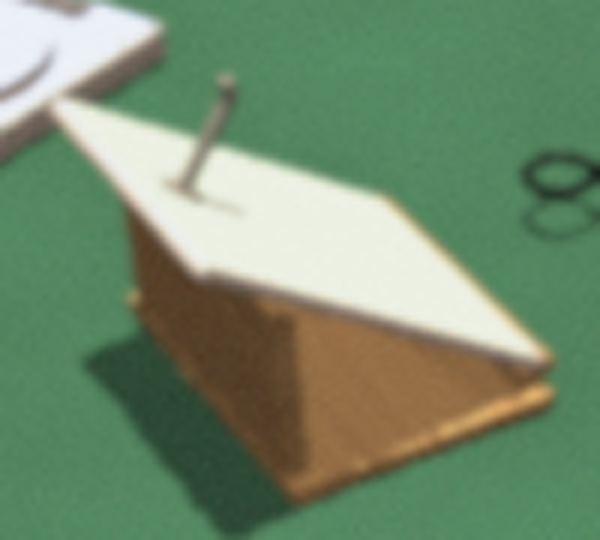

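```bash
cat > m0.py <<'E'
from h import *
import pickle
from scipy.optimize import least_squares
C={n:env.read_camera(n) for n in('scene','top')}
pickle.dump({k:{kk:C[k][kk] for kk in('mtx','k1','view')} for k in C},open('cams.pkl','wb'))
c,s=C['top'],C['scene']
off=lambda p,o,f:(np.array(p,float)+.5)/f+np.array(o)-.5
# order: top+y, top-y, bot-y, bot+y
T=[off(p,(330,155),5) for p in [(187,73),(522,178),(398,520),(78,428)]]
S=[off(p,(215,205),6) for p in [(203,272),(52,97),(388,198),(550,360)]]
hk_t=off((338,176),(330,155),5)
loc=np.array([[.036,.1,0],[.036,-.1,0],[-.2,-.1,0],[-.2,.1,0]])
for i in range(4):
    print('tri',np.round(tri(c,T[i],s,S[i])[0],4),tri(c,T[i],s,S[i])[1].round(4))
def frame(p):
    x,y,z,a,b=p
    X=np.array([np.cos(a)*np.cos(b),np.sin(a)*np.cos(b),np.sin(b)]);Y=np.array([-np.sin(a),np.cos(a),0]);Z=np.cross(X,Y)
    return np.c_[X,Y,Z],np.array([x,y,z])
def res(p):
    R,o=frame(p);W=loc@R.T+o
    return np.r_[(proj(c,W)-T).ravel(),(proj(s,W)-S).ravel()]
r=least_squares(res,[.55,-.1,.142,-.2,.6]); print(r.x.round(4),np.degrees(r.x[3:]),res(r.x).round(1))
g=lambda p:np.r_[res([p[0],p[1],.142,p[2],np.radians(35)])]
r2=least_squares(g,[.55,-.1,-.2]);print(r2.x.round(4),np.degrees(r2.x[2]),g(r2.x).round(1))
p=[r2.x[0],r2.x[1],.142,r2.x[2],np.radians(35)]
R,o=frame(p);pickle.dump((R,o),open('board.pkl','wb'))
tip=o+R@[.006,0,.064]; print('tip',tip.round(4),proj(c,tip),proj(s,tip),'root',proj(c,o),proj(s,o))
ts=off((228,84),(215,205),6); print('tip obs scene',ts, 'root obs', off((183,188),(215,205),6))
print('hook tip nets',[ (n,d['location'],d['p']) for n in C for d in env.boxes_of(n,'hook_tip')])
E
python3 m0.py
```

```text
tri [ 0.6923 -0.1229  0.1562] 0.0022
tri [ 0.6344 -0.3137  0.1587] 0.002
tri [ 0.449  -0.2597  0.0256] 0.0114
tri [ 0.5042 -0.069   0.0234] 0.0034
[ 0.635  -0.2106  0.1372 -0.2831  0.6016] [-16.22203419  34.47129014] [-0.3  0.4  0.1 -0.1 -1.2  1.4 -0.6  0.2 -0.2 -0.5 -0.8  0.3 -1.6  0.
 -0.5 -0.1]
[ 0.635  -0.2092 -0.2826] -16.18945681966886 [-0.6  0.  -0.1 -0.4 -1.4  0.9 -0.9 -0.3  0.  -1.8 -0.7 -1.  -1.7 -0.5
 -0.5 -0.6]
tip [ 0.6045 -0.2004  0.1979] [[395.76787937 197.09481357]] [[251.63831011 218.00343288]] root [[396.21838374 190.75958315]] [[244.25160779 236.02529482]]
tip obs scene [252.58333333 218.58333333] root obs [245.08333333 235.91666667]
hook tip nets [('scene', [263.4, 243.9], 0.94), ('top', [385.7, 217.5], 0.98), ('top', [197.0, 226.2], 0.2)]
```

```bash
cat > m1.py <<'E'
from h import *
import pickle
C=pickle.load(open('cams.pkl','rb'));c,s=C['top'],C['scene']
off=lambda p,o,f:(np.array(p,float)+.5)/f+np.array(o)-.5
D={'large':((379,336),(380,160),(338,257),(220,362),.020,.016),'medium':((673,408),(616,240),(138,82),(71,186),.033,.029),'small':((120,303),(139,125),(573,360),(446,478),.046,.042)}
for n,(a,b,e,f,hz,rz) in D.items():
    a=off(a,(170,170),4.6);b=off(b,(170,170),4.6);e=off(e,(310,250),5);f=off(f,(310,250),5)
    B=tri(c,a,s,e);G=tri(c,b,s,f);print(n,'tri bowl',B[0].round(4),B[1].round(4),'ring',G[0].round(4),G[1].round(4))
    B=(atz(c,a,hz)+atz(s,e,hz))/2;G=(atz(c,b,rz)+atz(s,f,rz))/2
    print('  top-only',atz(c,a,hz)[:2].round(4),atz(c,b,rz)[:2].round(4),'scene',atz(s,e,hz)[:2].round(4),atz(s,f,rz)[:2].round(4))
    d=(G-B)[:2];print('  avg bowl',B[:2].round(4),'ring',G[:2].round(4),'len',np.hypot(*d).round(4),'yaw',np.degrees(np.arctan2(d[1],d[0])).round(2))
R,o=pickle.load(open('board.pkl','rb'))
st=env.get_state();q=st['orientation'];from scipy.spatial.transform import Rotation as Ro
M=Ro.from_quat(np.r_[q[1:],q[0]]).as_matrix();print('tool',M.round(3).tolist(),'yaw x',np.degrees(np.arctan2(M[1,0],M[0,0])))
E
python3 m1.py
```

```text
large tri bowl [0.493  0.213  0.0142] 0.0014 ring [0.6115 0.2161 0.015 ] 0.0004
  top-only [0.4927 0.2117] [0.6114 0.2158] scene [0.4984 0.2173] [0.6123 0.2169]
  avg bowl [0.4955 0.2145] ring [0.6118 0.2163] len 0.1163 yaw 0.91
medium tri bowl [0.4473 0.0183 0.0271] 0.0025 ring [0.5583 0.0574 0.0276] 0.0008
  top-only [0.4474 0.0173] [0.5584 0.0571] scene [0.4529 0.0245] [0.5594 0.0589]
  avg bowl [0.4502 0.0209] ring [0.5589 0.058 ] len 0.1148 yaw 18.85
small tri bowl [0.5078 0.3788 0.0421] 0.0014 ring [0.6261 0.3733 0.0402] 0.0027
  top-only [0.5076 0.3773] [0.6264 0.3717] scene [0.5112 0.3812] [0.6269 0.3752]
  avg bowl [0.5094 0.3793] ring [0.6266 0.3735] len 0.1174 yaw -2.81
tool [[-0.975, 0.221, 0.0], [0.221, 0.975, 0.0], [0.0, 0.0, -1.0]] yaw x 167.2325246521608
```

```bash
cat > to.py <<'E'
import sys,numpy as np
from workcell import env
from scipy.spatial.transform import Rotation as Ro
# usage: to.py x y z yawx(deg or -) : units of move from measured pose; turn first, then shifts
a=sys.argv[1:];st=env.get_state();q=st['orientation'];M=Ro.from_quat(np.r_[q[1:],q[0]]).as_matrix();p=np.array(st['tcp_pos'])
yaw=np.degrees(np.arctan2(M[1,0],M[0,0]));ty=yaw if a[3]=='-' else float(a[3])
dt=(yaw-ty+180)%360-180
x=np.array([np.cos(np.radians(ty)),np.sin(np.radians(ty)),0]);y=np.array([x[1],-x[0],0])
t=np.array([p[i] if a[i]=='-' else float(a[i]) for i in range(3)]);d=t-p
print('pos',p.round(4),'yaw',round(yaw,2),'turn units',round(dt/6,3),'shift units',np.round([d@x/.02,d@y/.02,-d[2]/.02],3),'clock',round(st['clock'],2),'gap',round(st['finger_gap'],4),'F',np.round(st['wrist_force'],2))
E
python3 to.py 0.564 0.2145 0.010 182
python3 -m pendant '[[[0,0,0],-1,-1],[[0,0,0],-1,-1],[[0,0,0],-0.46,-1],[[-0.97,-0.82,0],0,-1],[[-0.97,-0.82,0],0,-1],[[-0.97,-0.82,0],0,-1],[[-0.97,-0.82,0],0,-1],[[-0.97,-0.82,0],0,-1],[[-0.97,-0.82,0],0,-1],[[-0.97,-0.82,0],0,-1],[[-0.97,-0.82,0],0,-1]]' 40
python3 to.py 0.564 0.2145 0.010 182
```

```text
pos [0.1271 0.5608 0.2013] yaw 167.23 turn units -2.461 shift units [-21.228 -18.069   9.567] clock 1.4 gap 0.0855 F [-0.03  0.28 -0.06]
clock: 2.78
tcp_pos: [0.2874, 0.4346, 0.2014]
orientation: [0.0, -0.017, 1.0, 0.0]
wrist_force: [0.1, 0.7, 0.3]
finger_gap: 0.0852
pos [0.2874 0.4346 0.2014] yaw -178.01 turn units -0.001 shift units [-13.437 -11.48    9.57 ] clock 2.77 gap 0.0852 F [0.1  0.68 0.33]
```

```bash
python3 -m pendant '[[[-1,-0.82,0],0,-1],[[-1,-0.82,0],0,-1],[[-1,-0.82,0],0,-1],[[-1,-0.82,0],0,-1],[[-1,-0.82,0],0,-1],[[-1,-0.82,0.3],0,-1],[[-1,-0.82,0.5],0,-1],[[-1,-0.82,0.5],0,-1],[[-1,-0.82,0.6],0,-1],[[-1,-0.82,0.6],0,-1],[[-1,-0.82,0.6],0,-1],[[-1,-0.82,0.6],0,-1]]'
python3 -m pendant '[[[-1,-0.82,0.6],0,-1],[[-0.44,-0.82,0.6],0,-1],[[0,0,0.6],0,-1],[[0,0,0],0,-1]]'
python3 to.py 0.564 0.2145 0.010 182
python3 - <<'E'
from h import *
c=shot('top','t1');s=shot('scene','s1')
a=c['color'][190:290,200:310];b=s['color'][200:330,320:450]
cv2.imwrite('pics/ab1.png',np.hstack([cv2.resize(a,(440,400),interpolation=2),cv2.resize(b,(400,400),interpolation=2)])[:,:800])
E
```

```text
clock: 4.28
tcp_pos: [0.5343, 0.2462, 0.1269]
orientation: [0.0, -0.017, 1.0, 0.0]
wrist_force: [0.7, -0.2, 0.8]
finger_gap: 0.0853
clock: 4.78
tcp_pos: [0.5618, 0.2149, 0.0899]
orientation: [-0.002, -0.017, 1.0, -0.0]
wrist_force: [-0.4, -0.4, 0.6]
finger_gap: 0.0852
pos [0.5618 0.2149 0.0899] yaw -178.0 turn units -0.001 shift units [-0.108 -0.024  3.995] clock 4.78 gap 0.0852 F [-0.37 -0.36  0.6 ]
```

View pics/ab1.png

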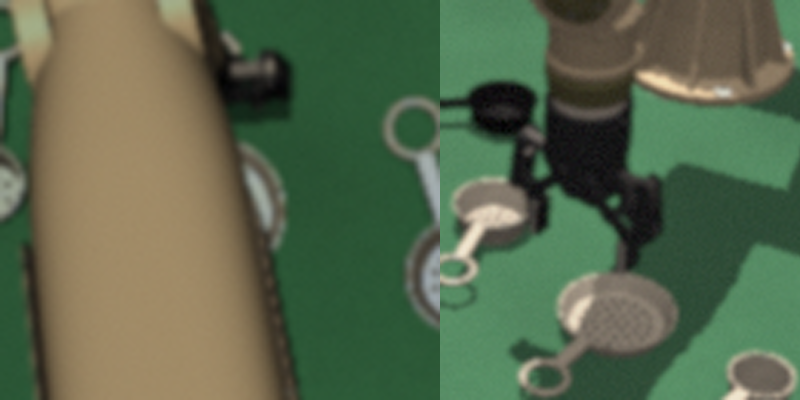

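```bash
python3 -m pendant '[[[-0.1,0,1],0,-1],[[0,0,1],0,-1],[[0,0,1],0,-1],[[0,0,1],0,-1],[[0,0,0],0,0.2],[[0,0,0],0,1],[[0,0,0],0,1],[[0,0,0],0,1],[[0,0,0],0,1],[[0,0,0],0,1]]' 40
python3 to.py 0.564 0.2145 0.010 182
```

```text
clock: 6.12
tcp_pos: [0.5654, 0.2151, 0.0114]
orientation: [0.0, -0.017, 1.0, 0.0]
wrist_force: [0.6, 0.8, -0.1]
finger_gap: -0.0
pos [0.5654 0.2151 0.0114] yaw -178.01 turn units -0.002 shift units [ 0.072 -0.026  0.072] clock 6.12 gap -0.0 F [ 0.62  0.82 -0.11]
```

```bash
python3 - <<'E'
from h import *
s=shot('scene','s2')
b=s['color'][240:340,320:450]
cv2.imwrite('pics/b2.png',cv2.resize(b,(780,600),interpolation=2))
st=env.get_state();print(proj(s,st['tcp_pos']))
E
```

```text
[[362.96444476 314.41599455]]
```

View pics/b2.png

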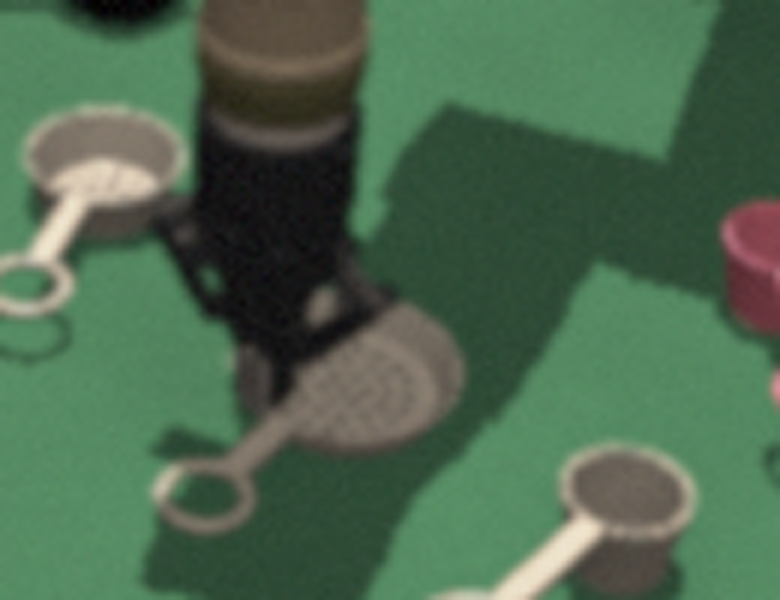

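```bash
python3 - <<'E'
from h import *
s=env.read_camera('scene')
f=lambda P:((proj(s,P)-[320,240])*6).round()
print(f([[.6116,.2163,.016],[.564,.2145,.016],[.5654,.2151,.0114],[.5654,.2151,.05],[.493,.212,.02]]))
E
```

```text
[[201. 491.]
 [259. 437.]
 [258. 446.]
 [261. 386.]
 [341. 356.]]
```

```bash
python3 - <<'E'
from h import *
s=cv2.imread('pics/s2.png')
b=s[285:330,340:400]
b=np.clip(b.astype(float)*1.8,0,255).astype(np.uint8)
cv2.imwrite('pics/b3.png',cv2.resize(b,(780,585),interpolation=cv2.INTER_CUBIC))
E
```

```text
(no output)
```

View pics/b3.png

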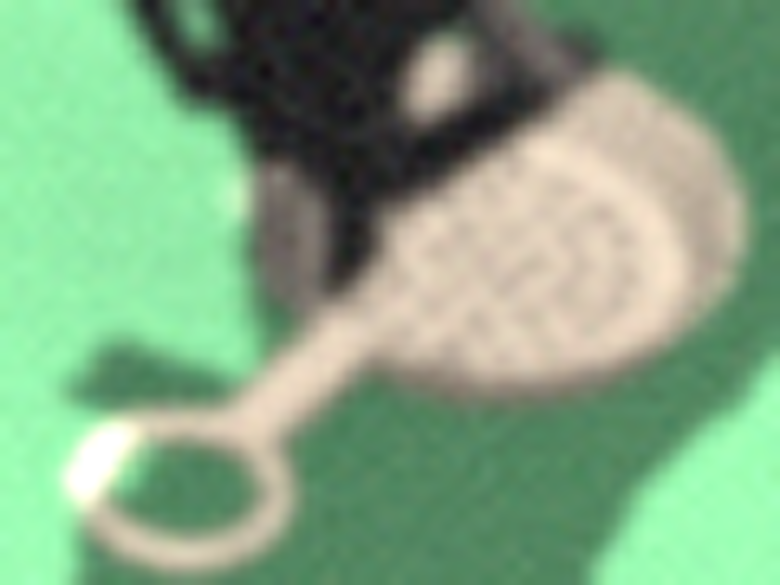

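```bash
python3 - <<'E'
from h import *
import pickle
s=pickle.load(open('cams.pkl','rb'))['scene']
print(proj(s,[[.5618,.2149+.0425,.103],[.5618,.2149-.0425,.103],[.5618,.2149,.09],[.5618,.2149,.163]]).round(1))
im=cv2.imread('pics/s1.png')[210:310,310:410]
im=np.clip(im.astype(float)*1.6,0,255).astype(np.uint8)
cv2.imwrite('pics/b4.png',cv2.resize(im,(600,600),interpolation=2))
E
```

```text
[[377.4 295.6]
 [352.9 283.1]
 [364.7 292.8]
 [365.8 272.1]]
```

View pics/b4.png

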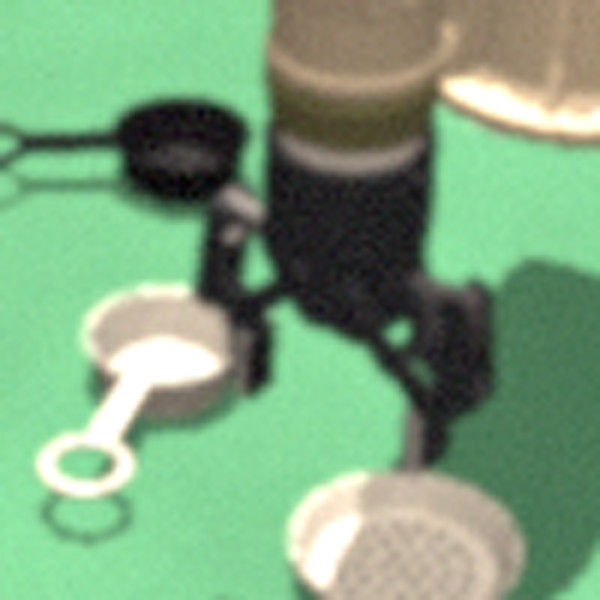

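```bash
python3 - <<'E'
from h import *
import pickle
C=pickle.load(open('cams.pkl','rb'))
print('open t1 predicted knuckle/finger',proj(C['top'],[[.5618,.2149-.0425-.0145,z] for z in(.103,.13,.16)]).round(1))
c=shot('top','t2')
im=c['color'][180:260,200:300];im=np.clip(im.astype(float)*1.6,0,255).astype(np.uint8)
o=cv2.imread('pics/t1.png')[180:260,200:300];o=np.clip(o.astype(float)*1.6,0,255).astype(np.uint8)
cv2.imwrite('pics/b5.png',np.hstack([cv2.resize(o,(400,320),interpolation=2),cv2.resize(im,(400,320),interpolation=2)]))
E
```

```text
open t1 predicted knuckle/finger [[268.4 215.7]
 [267.6 214.1]
 [266.8 212.1]]
```

View pics/b5.png

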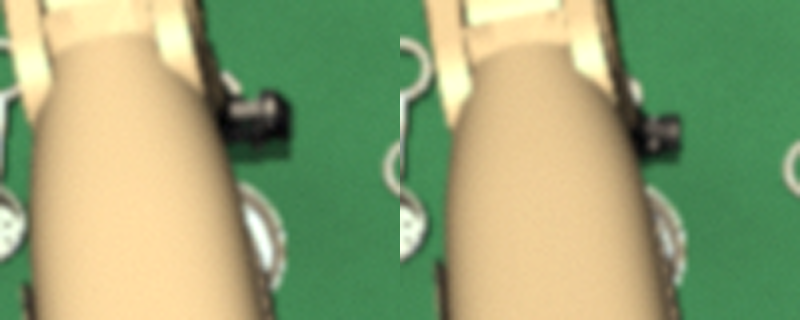

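```bash
python3 -m pendant '[[[0,0,0],0,-1],[[0,0,0],0,-1],[[0,0,0],0,-1],[[0.05,0,0.2],0,-1],[[0,0,0.2],0,-1],[[0,0,0.2],0,-1],[[0,0,0],0,1],[[0,0,0],0,1],[[0,0,0],0,1],[[0,0,0],0,1],[[0,0,0],0,1]]' 20
python3 - <<'E'
from h import *
s=shot('scene','s3')
b=s['color'][270:335,335:400]
b=np.clip(b.astype(float)*1.8,0,255).astype(np.uint8)
cv2.imwrite('pics/b6.png',cv2.resize(b,(585,585),interpolation=cv2.INTER_CUBIC))
E
```

```text
clock: 7.65
tcp_pos: [0.5644, 0.2151, -0.0006]
orientation: [0.0, -0.017, 1.0, 0.0]
wrist_force: [0.1, -0.2, 0.4]
finger_gap: -0.0
```

View pics/b6.png

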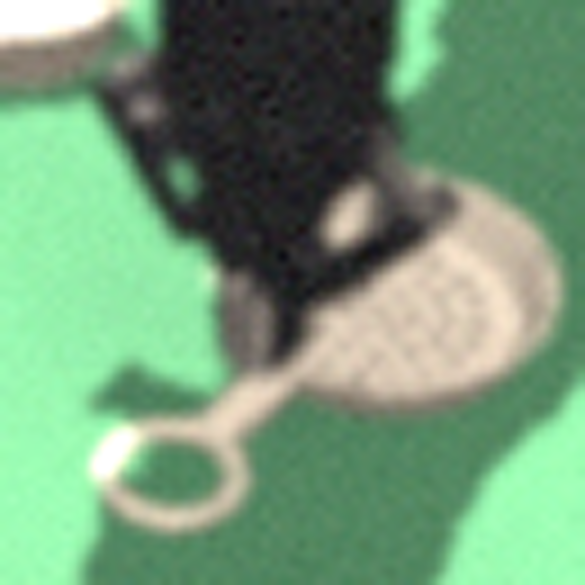

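```bash
python3 -m pendant '[[[0,0,0],0,-1],[[0,0,0],0,-1],[[0,0,0],0,-1],[[0,0,0.25],0,-1],[[0,0,0.25],0,-1],[[0,0,0.2],0,-1],[[0,0,0],0,1],[[0,0,0],0,1],[[0,0,0],0,1],[[0,0,0],0,1]]' 40
python3 - <<'E'
from h import *
s=shot('scene','s4')
b=s['color'][270:335,335:400]
b=np.clip(b.astype(float)*1.8,0,255).astype(np.uint8)
cv2.imwrite('pics/b7.png',cv2.resize(b,(585,585),interpolation=cv2.INTER_CUBIC))
E
```

```text
clock: 8.95
tcp_pos: [0.5646, 0.2152, -0.0145]
orientation: [0.0, -0.017, 1.0, 0.0]
wrist_force: [0.9, 1.9, 3.1]
finger_gap: 0.0128
```

View pics/b7.png

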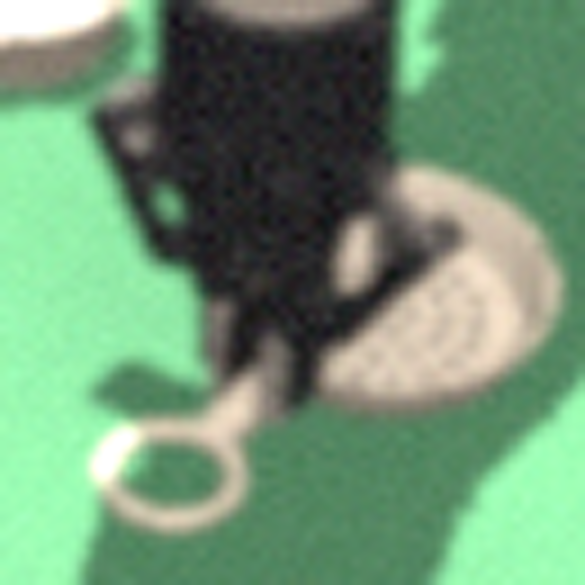

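```bash
python3 -m pendant '[[[0,0,-0.2],0,1],[[0,0,-0.4],0,1],[[0,0,-0.6],0,1],[[0,0,-0.8],0,1],[[0,0,-1],0,1],[[0,0,0],0,1]]' 40
python3 - <<'E'
from h import *
s=shot('scene','s5')
b=s['color'][250:335,330:415]
b=np.clip(b.astype(float)*1.8,0,255).astype(np.uint8)
cv2.imwrite('pics/b8.png',cv2.resize(b,(595,595),interpolation=cv2.INTER_CUBIC))
E
```

```text
clock: 9.75
tcp_pos: [0.5664, 0.2155, 0.048]
orientation: [0.002, -0.017, 1.0, 0.001]
wrist_force: [-0.4, 0.8, -1.7]
finger_gap: 0.0123
```

View pics/b8.png

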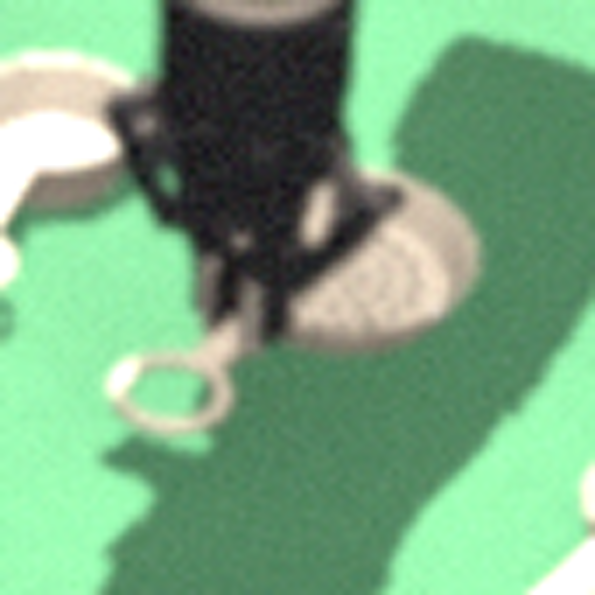

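```bash
cat > pit.py <<'E'
from h import *
from scipy.spatial.transform import Rotation as Ro
HZ={'large':(.058,.020,.016),'medium':(.044,.033,.029),'small':(.030,.046,.042)}
def model(name,G,s,yaw,th,roll=0):
    """G world grip point on handle middle, s its x along strainer; th = pitch (bowl down) deg; returns fn local->world"""
    y,t=np.radians([yaw,th]); X=np.array([np.cos(y)*np.cos(t),np.sin(y)*np.cos(t),np.sin(t)]);Y=np.array([-np.sin(y),np.cos(y),0]);Z=np.cross(X,Y)
    R=np.c_[X,Y,Z]; return R,np.array(G)-R@[s,0,HZ[name][2]]
def overlay(img,c,name,R,o,col=(0,0,255)):
    r,d,h=HZ[name];a=np.linspace(0,2*np.pi,60)
    for rad,z,x in((r,d,0),(r-.01,0,0),(.018,h,.118),(.024,h,.118)):
        P=np.c_[x+rad*np.cos(a),rad*np.sin(a),np.full(60,z)]@R.T+o
        cv2.polylines(img,[np.round(proj(c,P)*16*1).astype(np.int32)],True,col,1,cv2.LINE_AA,4)
E
python3 - <<'E'
from pit import *
c=env.read_camera('scene');st=env.get_state();p=st['tcp_pos']
G=p+[0,0,.0305]
for th in(-5,0,5,10,15):
    R,o=model('large',G,.071,2,th);print(th,proj(c,o+R@[.118,0,.016]).round(1),proj(c,o+R@[0,-.058,.02]).round(1),proj(c,o+R@[0,.058,.02]).round(1),proj(c,o+R@[-.058,0,.02]).round(1))
E
```

```text
-5 [[354.3 306.8]] [[361.6 274.7]] [[395.1 290.1]] [[388.7 271.5]]
0 [[354.3 305.7]] [[361.7 276.3]] [[395.  291.6]] [[388.6 274.4]]
5 [[354.3 304.6]] [[361.6 277.9]] [[394.9 293.3]] [[388.3 277.4]]
10 [[354.5 303.3]] [[361.4 279.6]] [[394.6 295.1]] [[387.9 280.5]]
15 [[354.7 302.1]] [[361.2 281.4]] [[394.3 296.9]] [[387.3 283.7]]
```

```bash
python3 to.py 0.5853 -0.1948 0.21 163.8
python3 -m pendant '[[[0,0,-1],0,1],[[0,0,-1],0,1],[[0,0,-1],0,1],[[0,0,-1],0,1],[[0,0,-1],1,1],[[0,0,-1],1,1],[[0,0,-1],1,1],[[0,0,-1],0.03,1]]' 40
python3 to.py 0.5853 -0.1948 0.21 163.8
```

```text
pos [0.5646 0.2151 0.0457] yaw -178.01 turn units 3.032 shift units [ -6.71  -19.393  -8.215] clock 9.85 gap 0.0121 F [-0.43  0.13 -2.43]
clock: 10.85
tcp_pos: [0.5638, 0.2148, 0.2047]
orientation: [-0.001, 0.141, 0.99, -0.0]
wrist_force: [-0.1, -0.0, -1.9]
finger_gap: 0.0122
pos [0.5638 0.2148 0.2047] yaw 163.76 turn units -0.007 shift units [ -6.749 -19.369  -0.263] clock 10.85 gap 0.0122 F [-0.11 -0.05 -1.85]
```

```bash
python3 -m pendant '[[[-0.35,-0.5,0],0,1],[[-0.35,-1,0],0,1],[[-0.35,-1,0],0,1],[[-0.35,-1,0],0,1],[[-0.35,-1,0],0,1],[[-0.35,-1,0],0,1],[[-0.35,-1,0],0,1],[[-0.35,-1,0],0,1],[[-0.35,-1,0],0,1],[[-0.35,-1,0],0,1],[[-0.35,-1,0],0,1],[[-0.35,-1,0],0,1]]'
python3 -m pendant '[[[-0.35,-1,0],0,1],[[-0.35,-1,0],0,1],[[-0.35,-1,0],0,1],[[-0.35,-1,0],0,1],[[-0.35,-1,0],0,1],[[-0.35,-1,0],0,1],[[-0.35,-1,0],0,1],[[-0.35,-1,0],0,1],[[-0.35,-0.8,0],0,1],[[0,0,0],0,1],[[0,0,0],0,1]]'
python3 to.py 0.5853 -0.1948 0.21 163.8
python3 - <<'E'
from pit import *
import pickle
Rb,ob=pickle.load(open('board.pkl','rb'))
st=env.get_state();G=st['tcp_pos']+[0,0,.0305]
out=[]
for n in('scene','top'):
    c=shot(n,n+'6');im=c['color'].copy()
    R,o=model('large',G,.071,-16.2,0);overlay(im,c,'large',R,o)
    tp=ob+Rb@[.006,0,.064];u,v=proj(c,tp)[0].round().astype(int);cv2.circle(im,(u,v),1,(0,255,0),-1)
    u,v=proj(c,G)[0].round().astype(int); print(n,u,v)
    out.append(cv2.resize(im[v-55:v+55,u-40:u+40],(400,550),interpolation=2))
cv2.imwrite('pics/o6.png',np.hstack(out))
E
```

```text
clock: 12.35
tcp_pos: [0.581, -0.0307, 0.2053]
orientation: [0.0, 0.141, 0.99, 0.0]
wrist_force: [0.8, -1.0, -2.0]
finger_gap: 0.0121
clock: 13.72
tcp_pos: [0.5923, -0.2154, 0.2052]
orientation: [-0.0, 0.141, 0.99, 0.0]
wrist_force: [-0.7, -0.2, -1.6]
finger_gap: 0.0126
pos [ 0.5923 -0.2154  0.2052] yaw 163.83 turn units 0.004 shift units [ 0.624  0.893 -0.242] clock 13.72 gap 0.0126 F [-0.71 -0.23 -1.56]
scene 250 204
top 403 199
```

View pics/o6.png

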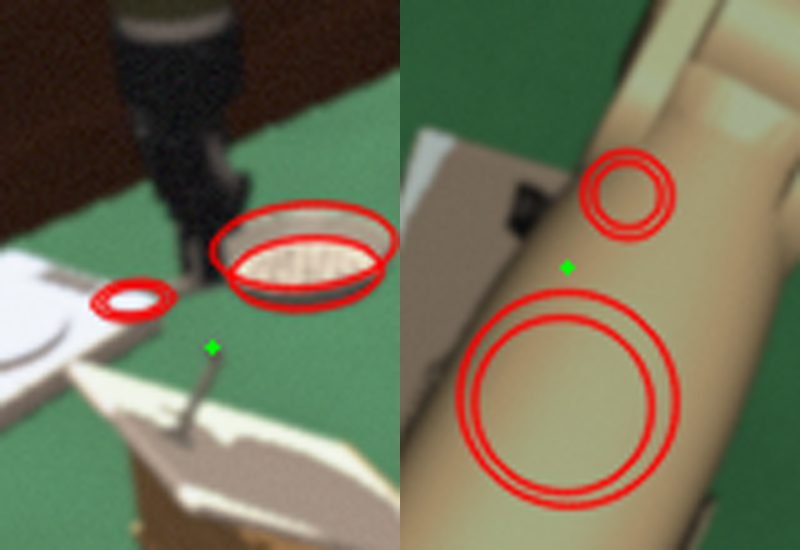

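```bash
python3 -m pendant '[[[0.31,0.45,0],0,1],[[0.31,0.44,0.2],0,1],[[0,0,0.6],0,1],[[0,0,0.6],0,1],[[0,0,0],0,1]]' 30
python3 to.py 0.5853 -0.1948 0.1625 163.8
python3 -m pendant '[[[0,0,0.15],0,1],[[0,0,0.15],0,1],[[0,0,0.15],0,1],[[0,0,0],0,1]]' 30
python3 to.py 0.5853 -0.1948 0.1625 163.8
```

```text
clock: 14.45
tcp_pos: [0.5848, -0.1951, 0.1756]
orientation: [-0.001, 0.141, 0.99, 0.0]
wrist_force: [-0.5, -0.8, -1.7]
finger_gap: 0.0124
pos [ 0.5848 -0.1951  0.1756] yaw 163.81 turn units 0.001 shift units [-0.022  0.02   0.657] clock 14.45 gap 0.0124 F [-0.46 -0.75 -1.72]
clock: 14.95
tcp_pos: [0.585, -0.1956, 0.1709]
orientation: [0.001, 0.141, 0.99, -0.001]
wrist_force: [-6.1, 1.8, 10.2]
finger_gap: 0.0126
pos [ 0.585  -0.1956  0.1709] yaw 163.79 turn units -0.001 shift units [-0.004  0.045  0.421] clock 14.95 gap 0.0126 F [-6.13  1.79 10.25]
```

```bash
cat > look.py <<'E'
import sys
from pit import *
import pickle
# look.py tag strainer s yaw pitch [dz]
tag,n,s,yaw,th=sys.argv[1],sys.argv[2],*map(float,sys.argv[3:6]);dz=float(sys.argv[6]) if len(sys.argv)>6 else .0305
Rb,ob=pickle.load(open('board.pkl','rb'));st=env.get_state();G=st['tcp_pos']+[0,0,dz]
c=shot('scene','scene'+tag);im=cv2.resize(c['color'],None,fx=1,fy=1);raw=im.copy()
R,o=model(n,G,s,yaw,th);overlay(im,c,n,R,o)
u,v=proj(c,G)[0].round().astype(int)
f=lambda q:cv2.resize(q[v-50:v+60,u-40:u+40],(400,550),interpolation=2)
cv2.imwrite('pics/o'+tag+'.png',np.hstack([f(raw),f(im)]))
rb=Rb.T@(o-ob);rr=Rb.T@(o+R@[.118,0,HZ[n][2]]-ob);print('board frame: bowl',rb.round(4),'ring',rr.round(4))
E
python3 look.py 7 large .071 -16.2 10
```

```text
board frame: bowl [-0.0795 -0.0009  0.0939] ring [ 0.0342 -0.0009  0.0585]
```

View pics/o7.png

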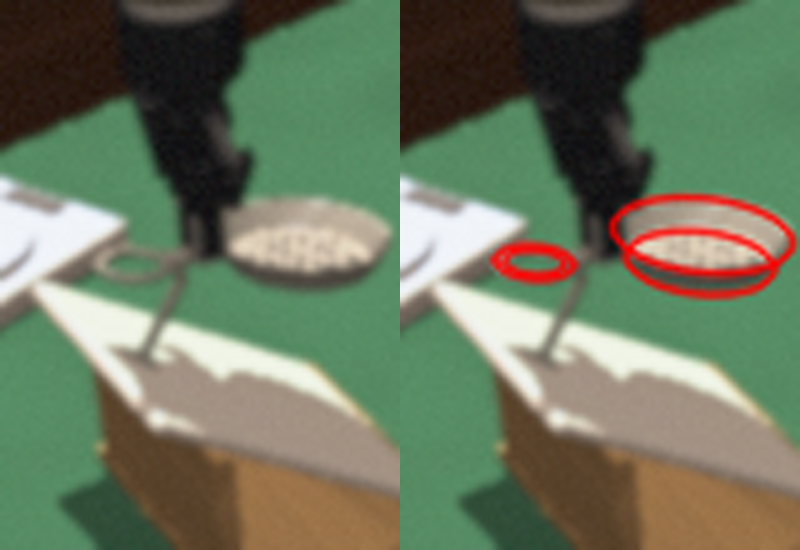

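```bash
python3 -m pendant '[[[0,0,0.15],0,1],[[0,0,0.15],0,1],[[0,0,0.15],0,1],[[0,0,0],0,1]]' 20
python3 look.py 8 large .071 -16.2 25
```

```text
clock: 15.5
tcp_pos: [0.5847, -0.1956, 0.1628]
orientation: [0.001, 0.141, 0.99, -0.001]
wrist_force: [-8.9, 2.7, 15.2]
finger_gap: 0.0122
board frame: bowl [-0.0859 -0.0009  0.0685] ring [ 0.0331 -0.0009  0.0638]
```

View pics/o8.png

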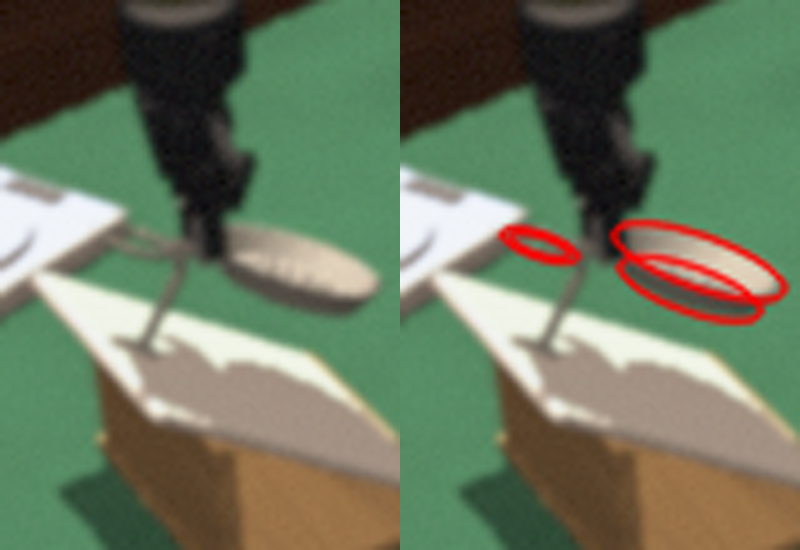

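```bash
python3 -m pendant '[[[0,0,0.15],0,1],[[0,0,0.15],0,1],[[0,0,0.13],0,1],[[0,0,0],0,1]]' 20
python3 look.py 9 large .071 -16.2 40
```

```text
clock: 16.05
tcp_pos: [0.5852, -0.1958, 0.1556]
orientation: [0.002, 0.141, 0.99, -0.001]
wrist_force: [-10.9, 2.8, 20.5]
finger_gap: 0.0124
board frame: bowl [-0.0863 -0.001   0.0436] ring [ 0.0299 -0.001   0.0698]
```

View pics/o9.png

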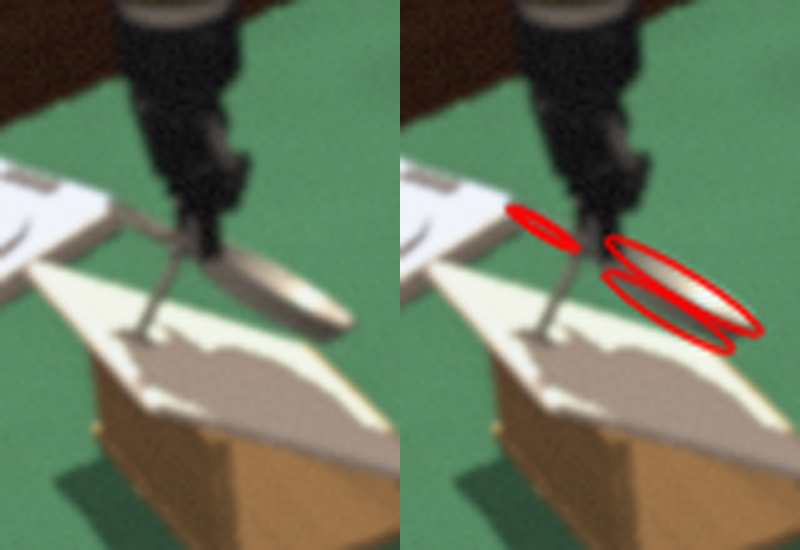

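```bash
python3 -m pendant '[[[0,0,0.1],0,1],[[0,0,0.1],0,1],[[0,0,0.05],0,1],[[0,0,0],0,1],[[0,0,-0.5],0,1],[[0,0,-0.5],0,1],[[0,0,0],0,1]]' 30
python3 look.py 10 large .071 -16.2 40; python3 look.py 11 large .071 -16.2 43 .0325
```

```text
clock: 16.98
tcp_pos: [0.586, -0.1957, 0.1661]
orientation: [0.001, 0.141, 0.99, -0.0]
wrist_force: [-0.2, 0.4, -1.8]
finger_gap: 0.0124
board frame: bowl [-0.0796 -0.0006  0.0517] ring [ 0.0365 -0.0007  0.0779]
board frame: bowl [-0.078  -0.0006  0.0494] ring [ 0.0367 -0.0006  0.0816]
```

View pics/o10.png

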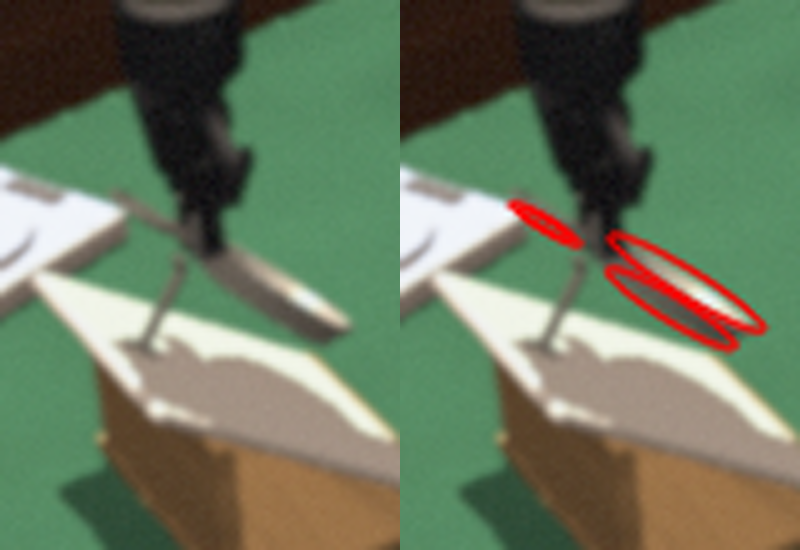

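View pics/o11.png

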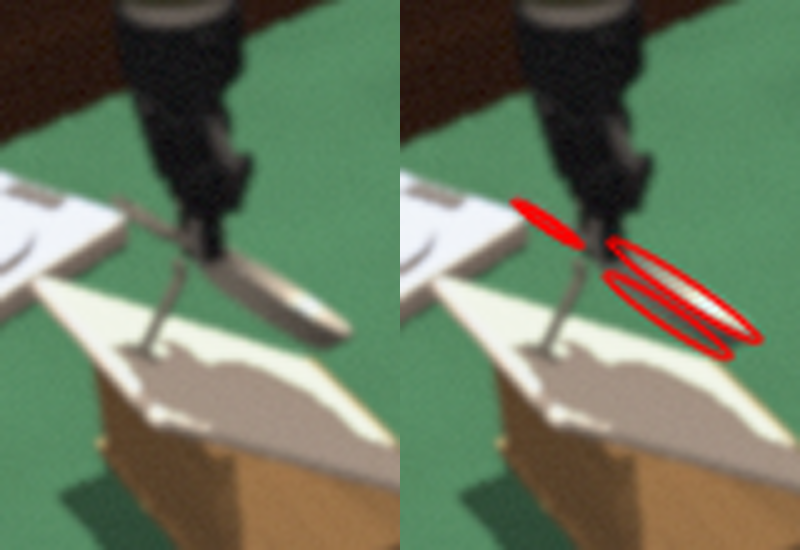

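```bash
cat > fit.py <<'E'
import sys
from pit import *
import pickle
from scipy.optimize import minimize
tag,n,s0,yaw,th0,dz0=sys.argv[1],sys.argv[2],*map(float,sys.argv[3:7])
Rb,ob=pickle.load(open('board.pkl','rb'))
c=shot('scene','scene'+tag);st=env.get_state()
rg=env.cut_out('scene',n);T=np.array(st['tcp_pos'])
best=None
for d in rg: print('p',round(d['p'],2),np.round(d['location']),d['region'].sum())
pr=proj(c,T+[0,0,dz0])[0]
d=min([d for d in rg if d['p']>.3],key=lambda d:np.hypot(*(np.array(d['location'])-pr)));reg=d['region'].astype(np.uint8)
F=4;x0,y0=int(pr[0])-60,int(pr[1])-60
W=cv2.resize(reg[y0:y0+120,x0:x0+120],(480,480),interpolation=0)>0
r,dep,h=HZ[n];a=np.linspace(0,2*np.pi,48)
def pts(rad,z,x):return np.c_[x+rad*np.cos(a),rad*np.sin(a),np.full(48,z)]
def sil(th,s,dz,yw):
    R,o=model(n,T+[0,0,dz],s,yw,th);m=np.zeros((480,480),np.uint8)
    P=lambda q:np.round(((proj(c,q@R.T+o)-[x0,y0])+.5)*F-.5).astype(np.int32)
    bowl=np.vstack([pts(r,dep,0),pts(r-.01 if n!='small' else r-.008,0,0)])
    cv2.fillConvexPoly(m,cv2.convexHull(P(bowl)),1)
    cv2.fillPoly(m,[P(pts(.024,h,.118))],1);cv2.fillPoly(m,[P(pts(.018,h,.118))],0)
    hb=np.array([[x,y,z] for x in(r,.096) for y in(-.007,.007) for z in(h-.004,h+.004)])
    cv2.fillConvexPoly(m,cv2.convexHull(P(hb)),1);return m>0
# finger occlusion unknown: ignore area of dark pixels
g=cv2.resize(c['color'][y0:y0+120,x0:x0+120].max(2),(480,480));ok=g>60
def cost(p):
    m=sil(*p[:3],p[3]);return 1-(m&W&ok).sum()/max(1,((m|W)&ok).sum())+((p[1]-s0)/.02)**2*.02+((p[3]-yaw)/10)**2*.02+((p[2]-dz0)/.02)**2*.01
for t0 in(th0-6,th0,th0+6):
    q=minimize(cost,[t0,s0,dz0,yaw],method='Nelder-Mead',options=dict(initial_simplex=np.array([[t0,s0,dz0,yaw],[t0+5,s0,dz0,yaw],[t0,s0+.005,dz0,yaw],[t0,s0,dz0+.005,yaw],[t0,s0,dz0,yaw+4]])))
    if best is None or q.fun<best.fun:best=q
th,s,dz,yw=best.x;print('cost',round(best.fun,3),'pitch',round(th,1),'s',round(s,4),'dz',round(dz,4),'yaw',round(yw,1))
R,o=model(n,T+[0,0,dz],s,yw,th);im=c['color'].copy();overlay(im,c,n,R,o)
im[reg>0]=(im[reg>0]*.7+np.array([80,0,0])).astype(np.uint8)
cv2.imwrite('pics/f'+tag+'.png',cv2.resize(np.hstack([c['color'][y0:y0+120,x0:x0+100],im[y0:y0+120,x0:x0+100]]),None,fx=4,fy=4,interpolation=2))
print('board frame: bowl',(Rb.T@(o-ob)).round(4),'ring',(Rb.T@(o+R@[.118,0,h]-ob)).round(4))
E
python3 fit.py 12 large .071 -16.2 41 .0315
```

```text
p 0.59 [270. 225.] 270
cost 0.186 pitch 42.7 s 0.0681 dz 0.0319 yaw -13.3
board frame: bowl [-0.0763 -0.0024  0.0493] ring [0.0383 0.0014 0.0811]
```

View pics/f12.png

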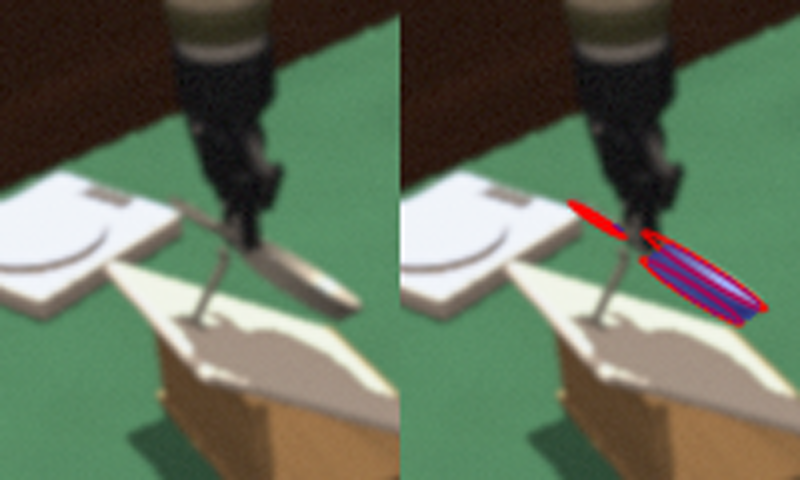

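```bash
python3 -m pendant '[[[0.2,0,0],0,1],[[0.36,0,0.25],0,1],[[0.36,0,0.3],0,1],[[0.36,0,0.3],0,1],[[0.36,0,0.3],0,1],[[0,0,0],0,1],[[0,0,0],0,1]]' 40
python3 fit.py 13 large .0695 -16.2 42 .032
```

```text
clock: 18.05
tcp_pos: [0.5542, -0.1863, 0.1429]
orientation: [0.0, 0.141, 0.99, -0.0]
wrist_force: [0.1, -0.4, -2.8]
finger_gap: 0.0119
p 0.84 [279. 228.] 202
cost 0.24 pitch 45.4 s 0.0716 dz 0.0379 yaw -10.6
board frame: bowl [-0.1137 -0.0043  0.0512] ring [-0.0008  0.0026  0.0884]
```

View pics/f13.png

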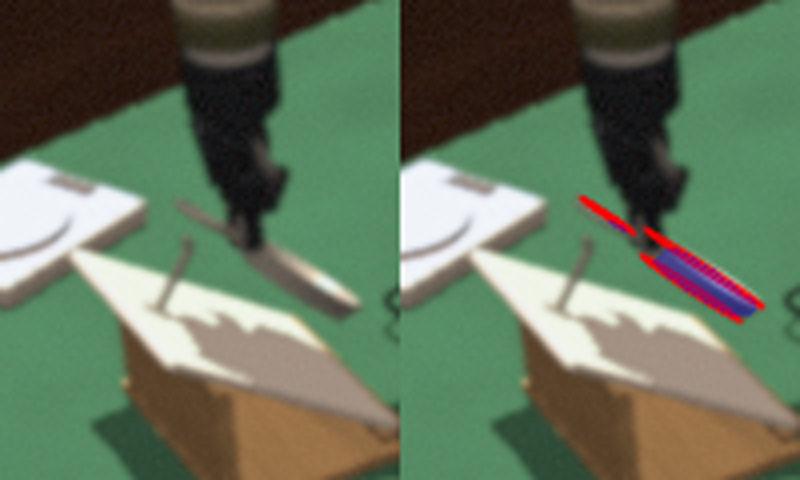

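```bash
python3 -m pendant '[[[-0.17,0,0.25],0,1],[[-0.17,0,0.25],0,1],[[-0.17,0,0.25],0,1],[[-0.17,0,0.25],0,1],[[0,0,0],0,1]]' 40
python3 fit.py 14 large .0695 -16.2 42 .032
```

```text
clock: 18.77
tcp_pos: [0.5669, -0.1899, 0.1219]
orientation: [-0.001, 0.141, 0.99, 0.0]
wrist_force: [0.8, -0.4, -0.8]
finger_gap: 0.0119
p 0.61 [276. 233.] 249
cost 0.225 pitch 44.2 s 0.0692 dz 0.0349 yaw -11.2
board frame: bowl [-0.1149 -0.0038  0.0262] ring [-0.0012  0.0026  0.0609]
```

View pics/f14.png

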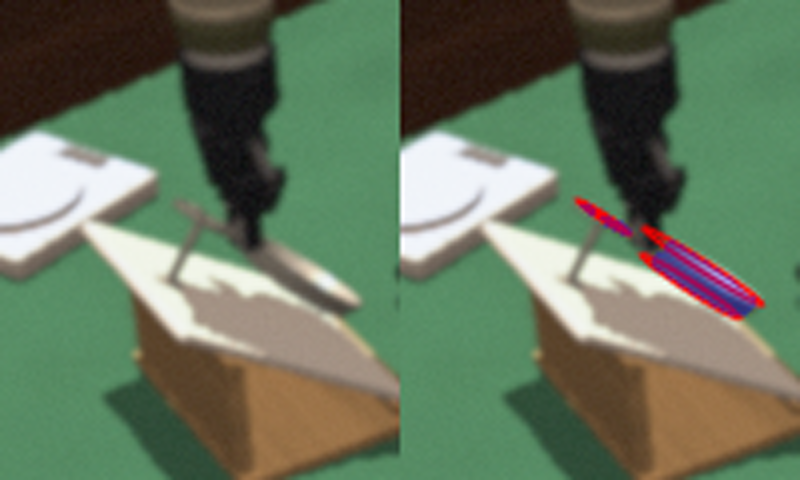

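```bash
python3 -m pendant '[[[-0.08,0,0.2],0,1],[[-0.04,0,0.2],0,1],[[0,0,0.2],0,1],[[0,0,0.2],0,1],[[0,0,0],0,1]]' 30
python3 fit.py 15 large .0695 -16.2 42 .032
```

```text
clock: 19.5
tcp_pos: [0.5689, -0.1904, 0.1061]
orientation: [-0.0, 0.141, 0.99, 0.0]
wrist_force: [0.4, -0.2, -1.6]
finger_gap: 0.0123
p 0.79 [276. 237.] 275
cost 0.238 pitch 43.8 s 0.068 dz 0.0338 yaw -14.0
board frame: bowl [-0.1219 -0.0018  0.0116] ring [-0.0078  0.001   0.0455]
```

View pics/f15.png

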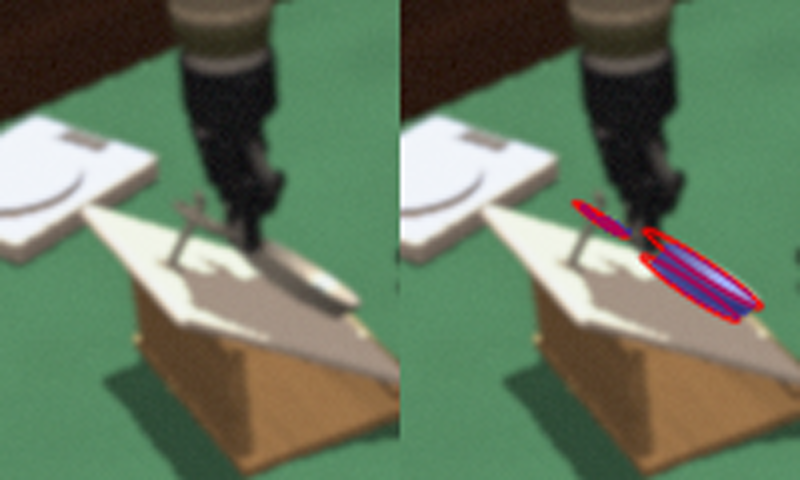

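```bash
python3 -m pendant '[[[0,0,0.15],0,1],[[0,0,0.15],0,1],[[0,0,0],0,1]]' 20
python3 to.py - - - -
python3 -m pendant '[[[0,0,0.15],0,1],[[0,0,0.1],0,1],[[0,0,0],0,1]]' 20
python3 to.py - - - -
```

```text
clock: 19.98
tcp_pos: [0.569, -0.1905, 0.1003]
orientation: [-0.0, 0.141, 0.99, 0.0]
wrist_force: [0.5, -0.3, -2.1]
finger_gap: 0.0124
pos [ 0.569  -0.1905  0.1003] yaw 163.81 turn units 0.0 shift units [ 0.  0. -0.] clock 19.98 gap 0.0124 F [ 0.48 -0.29 -2.1 ]
clock: 20.35
tcp_pos: [0.5693, -0.1907, 0.096]
orientation: [0.0, 0.141, 0.99, -0.0]
wrist_force: [-0.9, 1.1, 2.3]
finger_gap: 0.0119
pos [ 0.5693 -0.1907  0.096 ] yaw 163.81 turn units 0.0 shift units [ 0.  0. -0.] clock 20.35 gap 0.0119 F [-0.94  1.06  2.32]
```

```bash
python3 fit.py 16 large .0695 -16.2 42 .032
```

```text
p 0.71 [277. 241.] 339
cost 0.232 pitch 41.7 s 0.0723 dz 0.0336 yaw -16.5
board frame: bowl [-0.133  -0.0003  0.0047] ring [-0.0177 -0.0007  0.0343]
```

View pics/f16.png

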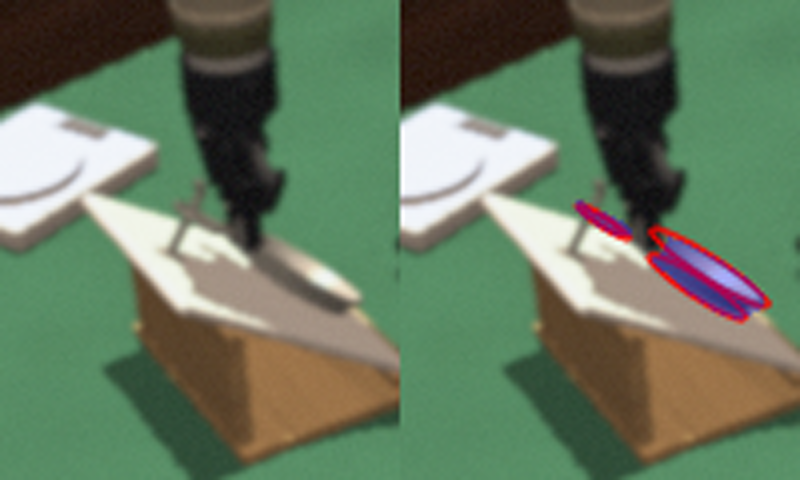

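```bash
python3 -m pendant '[[[-0.06,0,0.1],0,1],[[-0.06,0,0.1],0,1],[[0,0,0],0,1]]' 20
python3 -m pendant '[[[-0.06,0,0.1],0,1],[[-0.06,0,0.1],0,1],[[0,0,0],0,1]]' 20
python3 fit.py 17 large .0695 -16.2 39 .032
```

```text
clock: 20.82
tcp_pos: [0.5722, -0.1913, 0.0923]
orientation: [0.001, 0.141, 0.99, 0.0]
wrist_force: [-0.9, 0.1, 5.6]
finger_gap: 0.0126
clock: 21.2
tcp_pos: [0.5743, -0.1921, 0.088]
orientation: [0.0, 0.141, 0.99, -0.0]
wrist_force: [0.7, 0.7, 3.9]
finger_gap: 0.0126
p 0.63 [275. 242.] 345
cost 0.21 pitch 37.8 s 0.0712 dz 0.0347 yaw -14.4
board frame: bowl [-0.1332 -0.0019  0.0009] ring [-0.0161  0.0007  0.0227]
```

View pics/f17.png

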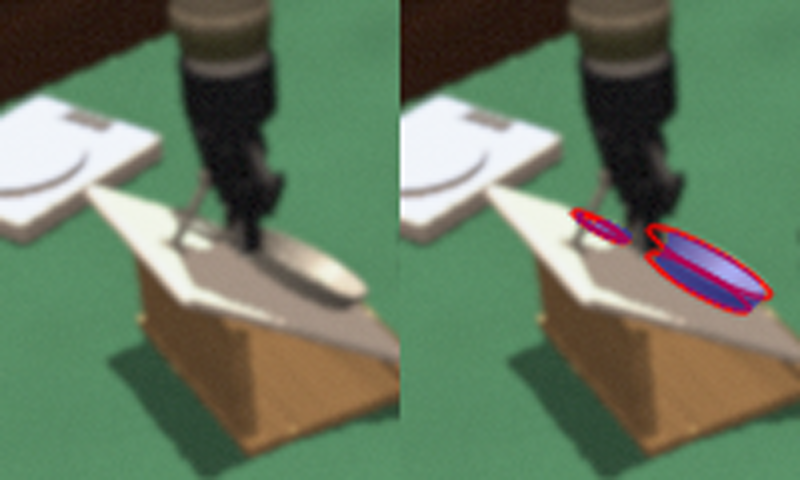

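```bash
python3 -m pendant '[[[-0.06,0,0.08],0,1],[[-0.06,0,0.08],0,1],[[0,0,0],0,1]]' 20
python3 -m pendant '[[[-0.04,0,0.08],0,1],[[0,0,0],0,1],[[0,0,0],0,1]]' 20
python3 fit.py 18 large .0695 -16.2 36 .032
```

```text
clock: 21.68
tcp_pos: [0.5763, -0.1926, 0.0844]
orientation: [-0.0, 0.141, 0.99, 0.0]
wrist_force: [0.1, -0.2, 4.8]
finger_gap: 0.0122
clock: 22.05
tcp_pos: [0.577, -0.1927, 0.083]
orientation: [0.0, 0.141, 0.99, 0.0]
wrist_force: [-0.4, 1.4, 5.6]
finger_gap: 0.0124
p 0.88 [276. 243.] 373
cost 0.159 pitch 34.8 s 0.0693 dz 0.0357 yaw -16.5
board frame: bowl [-1.321e-01 -1.000e-04 -3.000e-04] ring [-0.014  -0.0005  0.0153]
```

View pics/f18.png

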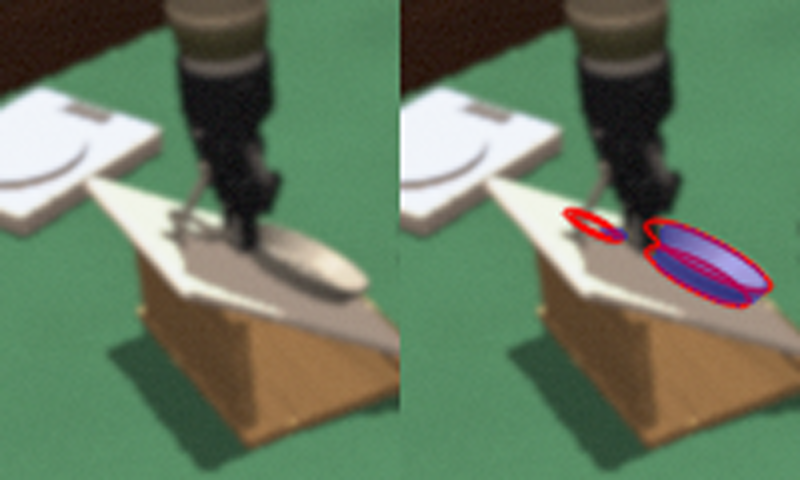

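```bash
python3 -m pendant '[[[0,0,0],0,0.5],[[0,0,0],0,0.5],[[0,0,0],0,0],[[0,0,0],0,0],[[0.1,0,-0.3],0,-0.3],[[0.1,0,-0.6],0,-0.3],[[0.1,0,-1],0,-1],[[0.1,0,-1],0,-1],[[0,0,-1],0,-1],[[0,0,-1],0,-1]]'
python3 fit.py 19 large .0695 -16.2 36 -.03
```

```text
clock: 23.4
tcp_pos: [0.5694, -0.1906, 0.1828]
orientation: [0.001, 0.141, 0.99, -0.0]
wrist_force: [0.3, 0.4, -0.0]
finger_gap: 0.0854
p 0.89 [271. 241.] 404
p 0.74 [257. 243.] 1021
p 0.66 [333. 269.] 588
cost 0.195 pitch 34.8 s 0.0638 dz -0.0721 yaw -11.8
board frame: bowl [-0.1347 -0.0041 -0.0007] ring [-0.0169  0.0027  0.015 ]
```

View pics/scene19.png

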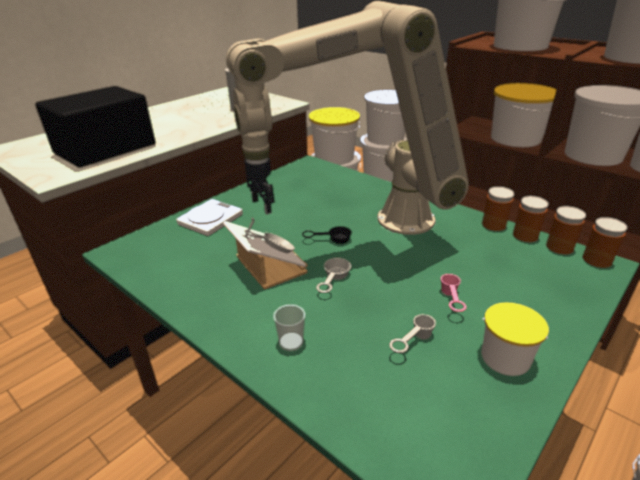

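```bash
python3 to.py .5067 .0388 .0 -160.3; python3 -c "
from workcell import env;print(env.get_state()['joint_pos'].round(2))"
python3 -m pendant '[[[0.3,0.3,0],-1,-1],[[0.3,0.8,0],-1,-1],[[0,1,0],-1,-1],[[0,1,0],-1,-1],[[0,1,0],-1,-1],[[0,1,0],-0.98,-1],[[0,1,0],0,-1],[[0,1,0.3],0,-1],[[0,1,0.5],0,-1]]'
python3 to.py .5067 .0388 .0 -160.3
```

```text
pos [ 0.5708 -0.1913  0.1844] yaw 163.82 turn units -5.98 shift units [-0.861 11.914  9.222] clock 23.5 gap 0.0858 F [ 0.07 -0.54  0.52]
[-0.46  0.37  0.08  1.28  0.   -0.17]
clock: 24.62
tcp_pos: [0.5349, -0.0297, 0.1646]
orientation: [0.0, -0.17, 0.985, -0.0]
wrist_force: [0.6, 0.5, 0.5]
finger_gap: 0.0854
pos [ 0.5349 -0.0297  0.1646] yaw -160.39 turn units -0.015 shift units [0.172 3.7   8.232] clock 24.62 gap 0.0854 F [0.61 0.5  0.45]
```

```bash
python3 -m pendant '[[[0.04,0.93,0.9],0,-1],[[0.04,0.93,0.9],0,-1],[[0.04,0.92,0.9],0,-1],[[0.04,0.92,0.9],0,-1],[[0,0,0.9],0,-1],[[0,0,0.9],0,-1],[[0,0,0.9],0,-1],[[0,0,0],0,-1]]' 40
python3 to.py .5067 .0388 .0 -160.3
python3 - <<'E'
from h import *
s=shot('scene','s20');b=s['color'][225:325,290:390]
cv2.imwrite('pics/b20.png',cv2.resize(b,(600,600),interpolation=2))
E
```

```text
clock: 25.62
tcp_pos: [0.5053, 0.0384, 0.0374]
orientation: [-0.002, -0.171, 0.985, 0.0]
wrist_force: [-0.2, 1.0, 0.3]
finger_gap: 0.0854
pos [0.5053 0.0384 0.0374] yaw -160.35 turn units -0.008 shift units [-0.073 -0.005  1.87 ] clock 25.62 gap 0.0854 F [-0.2   1.01  0.31]
```

View pics/b20.png

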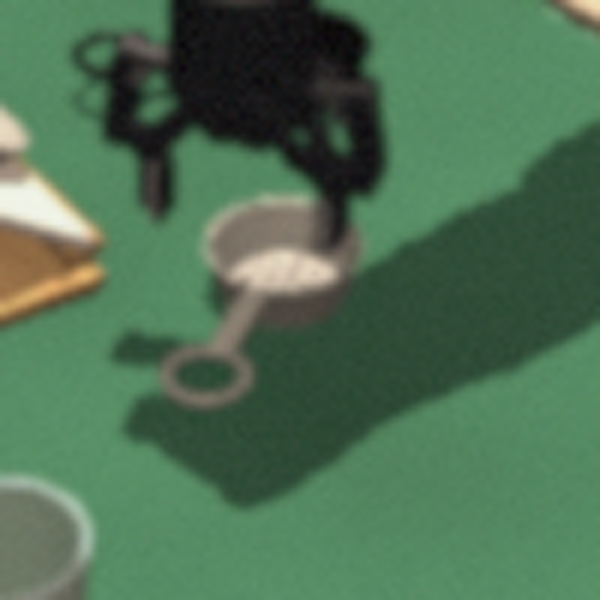

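```bash
python3 -m pendant '[[[-0.04,0,0.8],0,-1],[[0,0,0.8],0,-1],[[0,0,0.26],0,-1],[[0,0,0],0,-0.2],[[0,0,0],0,1],[[0,0,0],0,1],[[0,0,0],0,1],[[0,0,0],0,1],[[0,0,0],0,1]]' 40
python3 to.py .5067 .0388 .0 -160.3
python3 -m pendant '[[[0,0,-0.3],0,1],[[0,0,-0.6],0,1],[[0,0,-1],0,1],[[0,0,-1],0,1],[[0,0,-1],0,1],[[0,0,-1],1,1],[[0,0,-1],1,1],[[0,0,-1],1,1],[[0,0,-1],1,1],[[0,0,-1],1,1],[[0,0,-1],0.98,1]]' 40
python3 to.py .5853 -.1948 .205 163.8
```

```text
clock: 26.8
tcp_pos: [0.5084, 0.0383, 0.002]
orientation: [0.0, -0.171, 0.985, 0.0]
wrist_force: [0.1, 1.8, 2.0]
finger_gap: 0.0107
pos [0.5084 0.0383 0.002 ] yaw -160.3 turn units -0.0 shift units [0.073 0.051 0.099] clock 26.8 gap 0.0107 F [0.08 1.75 2.02]
clock: 28.18
tcp_pos: [0.508, 0.038, 0.2013]
orientation: [0.001, 0.142, 0.99, -0.0]
wrist_force: [-0.0, -0.4, 0.9]
finger_gap: 0.0
pos [0.508  0.038  0.2013] yaw 163.62 turn units -0.031 shift units [ -6.958 -10.101  -0.183] clock 28.18 gap 0.0 F [-0.02 -0.39  0.89]
```

```bash
python3 - <<'E'
from h import *
s=shot('scene','s21');t=shot('top','t21')
a=s['color'][225:325,290:390];b=t['color'][200:300,270:370]
cv2.imwrite('pics/b21.png',np.hstack([cv2.resize(a,(400,400),interpolation=2),cv2.resize(b,(400,400),interpolation=2)]))
E
```

```text
(no output)
```

View pics/b21.png

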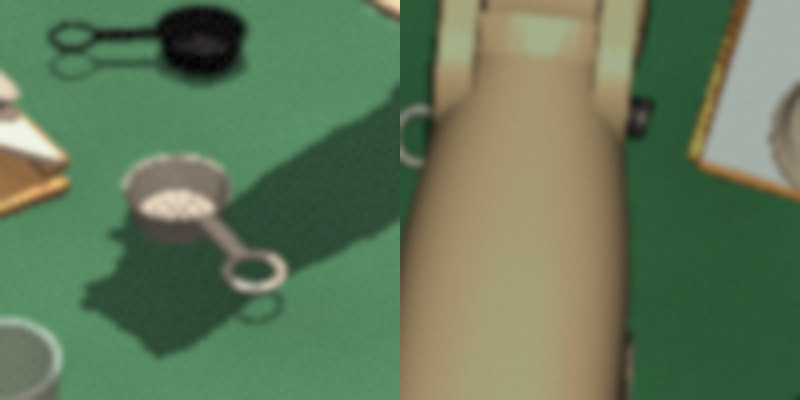

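```bash
python3 - <<'E'
from h import *
c=env.read_camera('scene')
off=lambda p,o,f:(np.array(p,float)+.5)/f+np.array(o)-.5
G=atz(c,off((255,271),(290,225),4),.029);B=atz(c,off((177,187),(290,225),4),.033)
print(G,B,np.hypot(*(G-B)[:2]),np.degrees(np.arctan2(*(G-B)[1::-1])))
E
```

```text
[0.52145684 0.14494655 0.029     ] [0.48246523 0.03501333 0.033     ] 0.11664329686815852 70.4711913775898
```

```bash
python3 -m pendant '[[[0,0,0],-1,-1],[[0,0,0.4],-1,-1],[[0,0,0.5],-1,-1],[[0,0,0.5],-1,-1],[[0,0,0.5],-1,-1],[[0,0,0.5],-1,-1],[[0,0,0.5],-1,-1],[[0,0,0.5],-1,-1],[[0,0,0.5],-1,-1],[[0,0,0.5],-1,-1],[[0,0,0.5],-1,-1],[[0,0,0.5],-1,-1]]' 40
python3 to.py .502 .0921 -.004 -110
python3 - <<'E'
from h import *
s=shot('scene','s22');t=shot('top','t22')
a=s['color'][235:310,310:385];b=t['color'][200:300,230:330]
cv2.imwrite('pics/b22.png',np.hstack([cv2.resize(a,(400,400),interpolation=2),cv2.resize(b,(400,400),interpolation=2)]))
E
```

```text
clock: 29.82
tcp_pos: [0.5072, 0.0382, 0.0905]
orientation: [-0.001, -0.47, 0.882, 0.0]
wrist_force: [0.2, -0.9, 0.2]
finger_gap: 0.0852
pos [0.5072 0.0382 0.0905] yaw -123.87 turn units -2.311 shift units [-2.446  1.165  4.723] clock 29.82 gap 0.0852 F [ 0.23 -0.92  0.19]
```

View pics/b22.png

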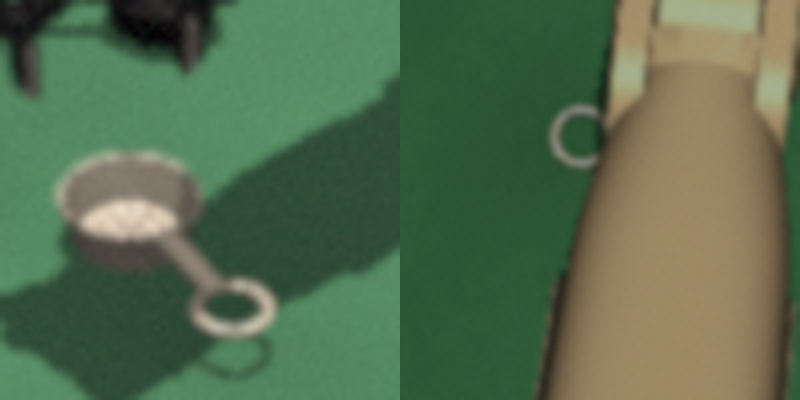

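```bash
python3 - <<'E'
from h import *
import pickle
C=pickle.load(open('cams.pkl','rb'))
off=lambda p,o,f:(np.array(p,float)+.5)/f+np.array(o)-.5
a=off((181,136),(230,200),4);b=off((233,307),(310,235),400/75)
print(atz(C['top'],a,.029),atz(C['scene'],b,.029),tri(C['top'],a,C['scene'],b))
# rim extremes in scene
from pit import *
for ring in [(.5205,.1435)]:
  for yaw in(66,69,72,75):
    R,o=model('medium',[*ring,.029],.118,yaw,0)
    an=np.linspace(0,2*np.pi,200);P=np.c_[.044*np.cos(an),.044*np.sin(an),np.full(200,.033)]@R.T+o
    q=(proj(C['scene'],P)-[310,235]+.5)*(400/75)-.5;print(yaw,q.min(0).round(),q.max(0).round())
E
```

```text
[0.52033688 0.14273159 0.029     ] [0.52082012 0.14409045 0.029     ] (array([0.52021966, 0.14312788, 0.02815088]), np.float64(0.0008253477861422384))
66 [ 68. 147.] [214. 234.]
69 [ 59. 149.] [205. 237.]
72 [ 50. 152.] [196. 240.]
75 [ 42. 156.] [188. 243.]
```

```bash
python3 to.py .5017 .0916 -.005 -110
python3 -m pendant '[[[0,0,0],-1,-1],[[0,0,0],-1,-1],[[0,0,0],-0.31,-1],[[-0.8,0.38,0.2],0,-1],[[-0.82,0.38,0.5],0,-1],[[-0.8,0.38,0.8],0,-1],[[0,0,1],0,-1],[[0,0,1],0,-1],[[0,0,0.8],0,-1],[[0,0,0.48],0,-1],[[0,0,0],0,-1]]' 40
python3 to.py .5017 .0916 -.005 -110
```

```text
pos [0.5063 0.0382 0.0898] yaw -124.08 turn units -2.347 shift units [-2.428  1.128  4.742] clock 29.93 gap 0.085 F [-0.15 -0.13 -0.76]
clock: 31.3
tcp_pos: [0.5023, 0.0921, -0.0051]
orientation: [-0.001, -0.571, 0.821, 0.001]
wrist_force: [-0.1, -0.3, 0.1]
finger_gap: 0.0854
pos [ 0.5023  0.0921 -0.0051] yaw -110.29 turn units -0.049 shift units [ 0.034  0.022 -0.003] clock 31.3 gap 0.0854 F [-0.11 -0.25  0.08]
```

```bash
python3 -m pendant '[[[0,0,0],0,0],[[0,0,0],0,1],[[0,0,0],0,1],[[0,0,0],0,1],[[0,0,0],0,1]]' 40
python3 to.py .5017 .0916 -.005 -110
python3 -m pendant '[[[0,0,-0.3],0,1],[[0,0,-0.6],0,1],[[0,0,-0.6],0,1],[[0,0,0],0,1]]' 40
python3 look.py 23 medium .063 70 0 .034
```

```text
clock: 31.92
tcp_pos: [0.5036, 0.0915, -0.0036]
orientation: [0.0, -0.571, 0.821, -0.0]
wrist_force: [-1.3, -0.3, 2.1]
finger_gap: 0.0126
pos [ 0.5036  0.0915 -0.0036] yaw -110.33 turn units -0.055 shift units [0.026 0.092 0.071] clock 31.93 gap 0.0126 F [-1.27 -0.26  2.14]
clock: 32.42
tcp_pos: [0.5048, 0.0915, 0.0276]
orientation: [0.001, -0.571, 0.821, -0.001]
wrist_force: [0.0, -0.5, -1.8]
finger_gap: 0.0122
board frame: bowl [-0.2372  0.1897  0.0326] ring [-0.2142  0.3074  0.0518]
```

View pics/o23.png

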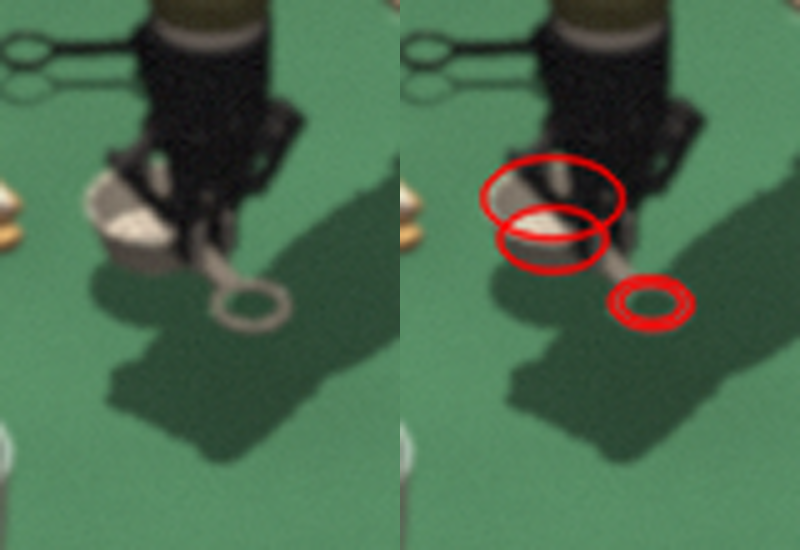

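```bash
python3 -m pendant '[[[0,0,-0.6],0,1],[[0,0,-0.8],1,1],[[0,0,-0.8],1,1],[[0,0,-0.8],1,1],[[0,0,-0.8],1,1],[[0,0,-0.8],1,1],[[0,0,-0.8],1,1],[[0,0,-0.8],1,1],[[0,0,-0.8],1,1],[[0,0,-0.8],1,1],[[0,0,-0.8],1,1],[[0,0,0],1,1]]' 40
python3 -m pendant '[[[0,0,-0.2],1,1],[[0,0,0],1,1],[[0,0,0],1,1],[[0,0,0],0.32,1]]' 40
python3 to.py .5815 -.1937 .20 163.8
```

```text
clock: 33.98
tcp_pos: [0.5042, 0.0914, 0.2]
orientation: [0.001, -0.03, 1.0, -0.0]
wrist_force: [0.4, 0.3, -2.1]
finger_gap: 0.0121
clock: 34.48
tcp_pos: [0.5033, 0.0914, 0.2024]
orientation: [-0.0, 0.142, 0.99, -0.0]
wrist_force: [-0.2, 0.5, -2.0]
finger_gap: 0.0124
pos [0.5033 0.0914 0.2024] yaw 163.72 turn units -0.014 shift units [ -7.731 -12.597   0.118] clock 34.48 gap 0.0124 F [-0.2   0.48 -2.03]
```

```bash
python3 -m pendant '[[[-0.3,-0.5,0],0,1],[[-0.6,-1,0],0,1],[[-0.6,-1,0],0,1],[[-0.6,-1,0],0,1],[[-0.6,-1,0],0,1],[[-0.6,-1,0],0,1],[[-0.6,-1,0],0,1],[[-0.6,-1,0],0,1],[[-0.6,-1,0],0,1],[[-0.6,-1,0],0,1],[[-0.6,-1,0],0,1],[[-0.6,-1,0],0,1]]' 40
python3 -m pendant '[[[-0.6,-0.8,0],0,1],[[-0.23,-0.3,0.2],0,1],[[0,0,0.6],0,1],[[0,0,0.5],0,1],[[0,0,0],0,1]]' 30
python3 to.py .5815 -.1937 .1725 163.8
python3 look.py 24 medium .063 -16.2 0 .0335
```

```text
clock: 35.98
tcp_pos: [0.572, -0.1695, 0.202]
orientation: [-0.0, 0.141, 0.99, 0.0]
wrist_force: [1.3, 0.2, -2.0]
finger_gap: 0.0125
clock: 36.6
tcp_pos: [0.5803, -0.1925, 0.1745]
orientation: [-0.001, 0.141, 0.99, 0.001]
wrist_force: [0.5, 0.3, -1.6]
finger_gap: 0.0123
pos [ 0.5803 -0.1925  0.1745] yaw 163.81 turn units 0.002 shift units [-0.075 -0.041  0.102] clock 36.6 gap 0.0123 F [ 0.45  0.28 -1.64]
board frame: bowl [-0.0772  0.0008  0.0993] ring [0.0361 0.0008 0.0554]
```

View pics/o24.png

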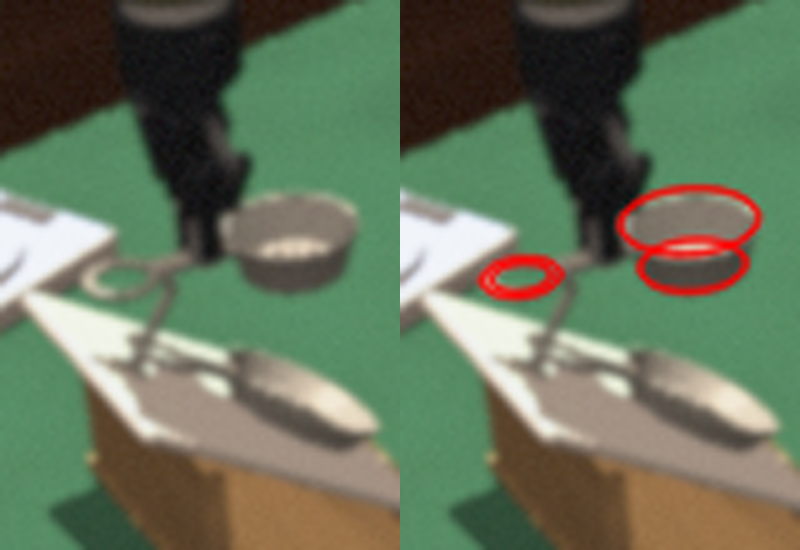

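```bash
python3 -m pendant '[[[0,0,0.15],0,1],[[0,0,0.15],0,1],[[0,0,0.15],0,1],[[0,0,0.15],0,1],[[0,0,0.15],0,1],[[0,0,0.15],0,1],[[0,0,0],0,1]]' 20
python3 fit.py 25 medium .063 -16.2 33 .034
```

```text
clock: 37.52
tcp_pos: [0.5805, -0.1934, 0.1605]
orientation: [0.0, 0.141, 0.99, -0.0]
wrist_force: [-7.9, 3.0, 10.3]
finger_gap: 0.0125
p 0.96 [341. 234.] 434
p 0.71 [273. 217.] 397
p 0.62 [422. 332.] 629
cost 0.249 pitch 25.2 s 0.0643 dz 0.0324 yaw -10.9
board frame: bowl [-0.0854 -0.0042  0.0565] ring [0.0355 0.0045 0.0652]
```

View pics/f25.png

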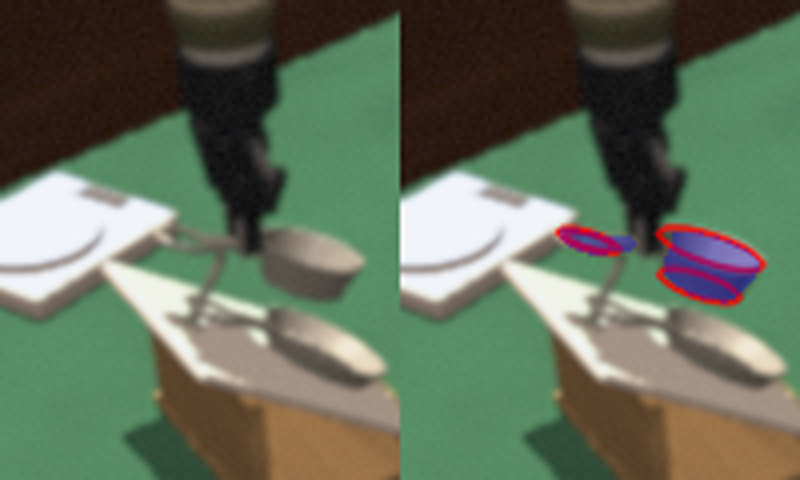

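```bash
python3 -m pendant '[[[0,0,0.15],0,1],[[0,0,0.15],0,1],[[0,0,0.15],0,1],[[0,0,0],0,1]]' 20
python3 fit.py 26 medium .063 -16.2 38 .034
```

```text
clock: 38.12
tcp_pos: [0.5814, -0.1937, 0.1527]
orientation: [0.002, 0.141, 0.99, -0.001]
wrist_force: [-6.6, 2.5, 15.0]
finger_gap: 0.0125
p 0.87 [270. 227.] 381
p 0.86 [339. 236.] 444
cost 0.17 pitch 38.7 s 0.0601 dz 0.0342 yaw -17.9
board frame: bowl [-0.078   0.0008  0.036 ] ring [ 0.0378 -0.0014  0.0726]
```

View pics/f26.png

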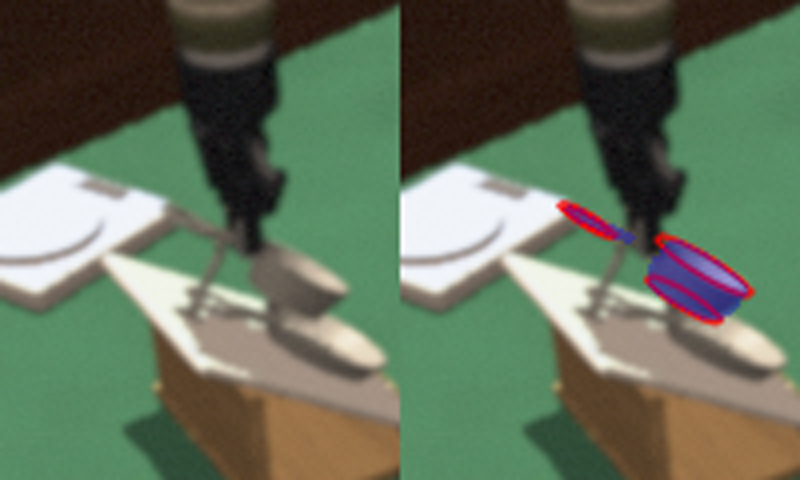

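```bash
python3 -m pendant '[[[0,0,0.08],0,1],[[0,0,0],0,1],[[0,0,-0.35],0,1],[[0,0,-0.35],0,1],[[0.37,0,0.2],0,1],[[0.37,0,0.28],0,1],[[0.38,0,0.28],0,1],[[0.38,0,0.28],0,1],[[0.38,0,0.28],0,1],[[0,0,0],0,1]]' 30
python3 fit.py 27 medium .062 -16.2 39 .034
```

```text
clock: 39.48
tcp_pos: [0.5443, -0.1828, 0.1345]
orientation: [-0.001, 0.141, 0.99, 0.0]
wrist_force: [-0.4, 0.1, -1.6]
finger_gap: 0.0124
p 0.83 [340. 233.] 409
cost 1.0 pitch 33.0 s 0.062 dz 0.034 yaw -16.2
board frame: bowl [-0.1242  0.      0.049 ] ring [-0.0053 -0.      0.0739]
```

View pics/f27.png

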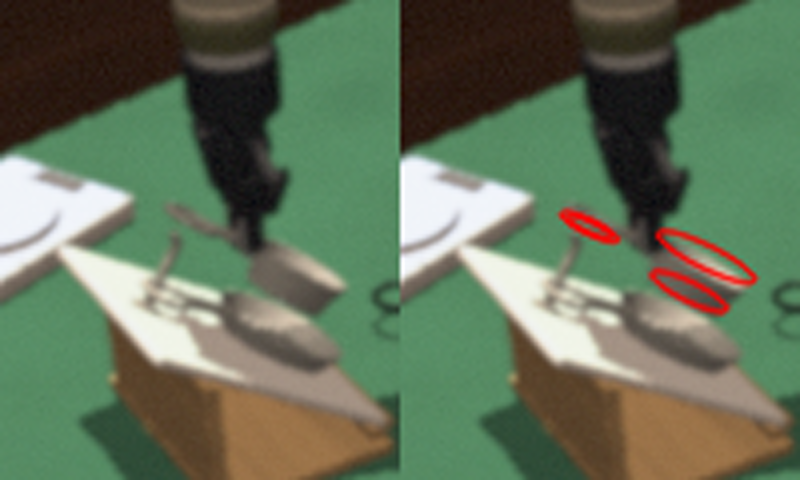

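```bash
python3 look.py 28 medium .061 -16.2 40.5 .034
```

```text
board frame: bowl [-0.1187 -0.      0.0411] ring [-0.004  -0.0001  0.0813]
```

View pics/o28.png

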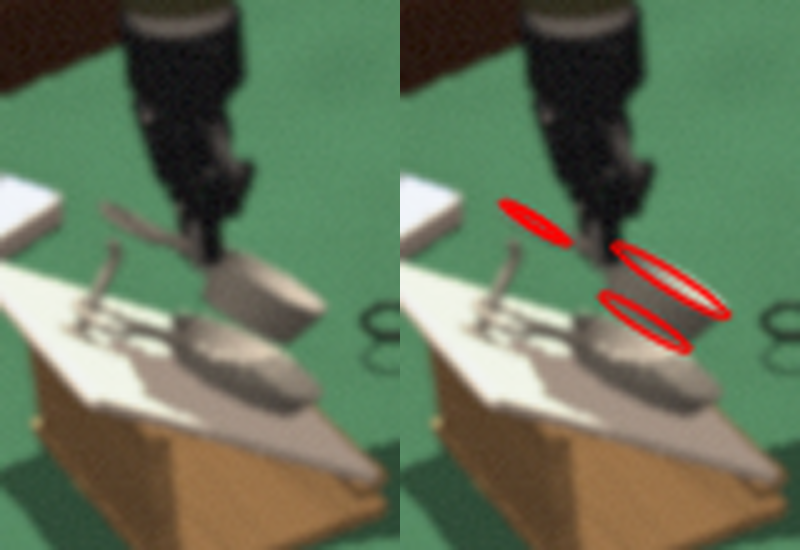

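```bash
python3 -m pendant '[[[-0.22,0,0.1],0,1],[[-0.16,0,0.2],0,1],[[-0.16,0,0.21],0,1],[[-0.16,0,0.22],0,1],[[0,0,0],0,1]]' 30
python3 fit.py 29 medium .061 -16.2 39 .034
```

```text
clock: 40.25
tcp_pos: [0.5586, -0.187, 0.1198]
orientation: [-0.001, 0.141, 0.99, 0.0]
wrist_force: [-0.1, 0.3, -1.4]
finger_gap: 0.0124
p 0.73 [338. 235.] 459
p 0.69 [274. 234.] 307
cost 0.205 pitch 39.3 s 0.0609 dz 0.0334 yaw -14.1
board frame: bowl [-0.1171 -0.001   0.0215] ring [-0.0017  0.0016  0.0594]
```

View pics/f29.png

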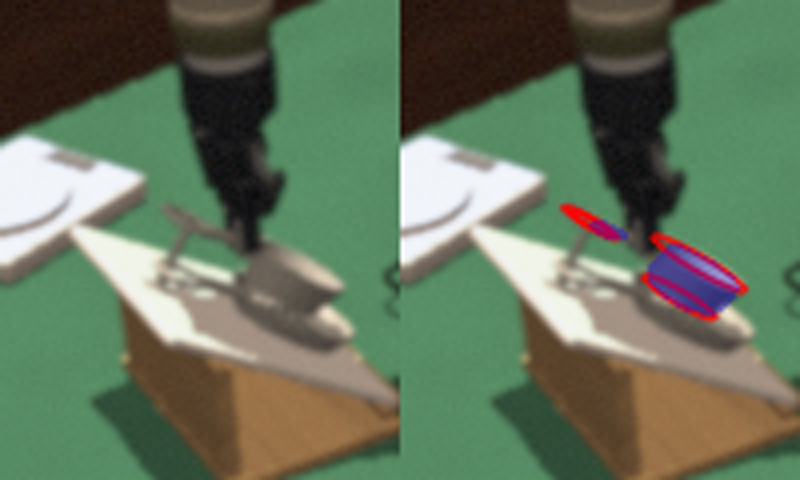

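```bash
python3 -m pendant '[[[-0.05,0,0.1],0,1],[[0.15,0,0.11],0,1],[[0.15,0,0.11],0,1],[[0.15,0,0.1],0,1],[[0,0,0],0,1]]' 30
python3 -m pendant '[[[-0.09,0,0.14],0,1],[[-0.09,0,0.14],0,1],[[-0.05,0,0.08],0,1],[[0,0,0],0,1]]' 20
python3 fit.py 30 medium .061 -16.2 39 .034
```

```text
clock: 40.98
tcp_pos: [0.5506, -0.1847, 0.1119]
orientation: [-0.0, 0.141, 0.99, 0.0]
wrist_force: [0.9, 0.0, -1.6]
finger_gap: 0.0121
clock: 41.48
tcp_pos: [0.5555, -0.1861, 0.1046]
orientation: [-0.0, 0.141, 0.99, 0.0]
wrist_force: [-0.1, -0.3, -1.6]
finger_gap: 0.0125
p 0.88 [274. 234.] 299
p 0.8 [340. 236.] 463
cost 0.215 pitch 39.6 s 0.0621 dz 0.0341 yaw -10.8
board frame: bowl [-0.1292 -0.0028  0.0109] ring [-0.0142  0.004   0.0495]
```

View pics/f30.png

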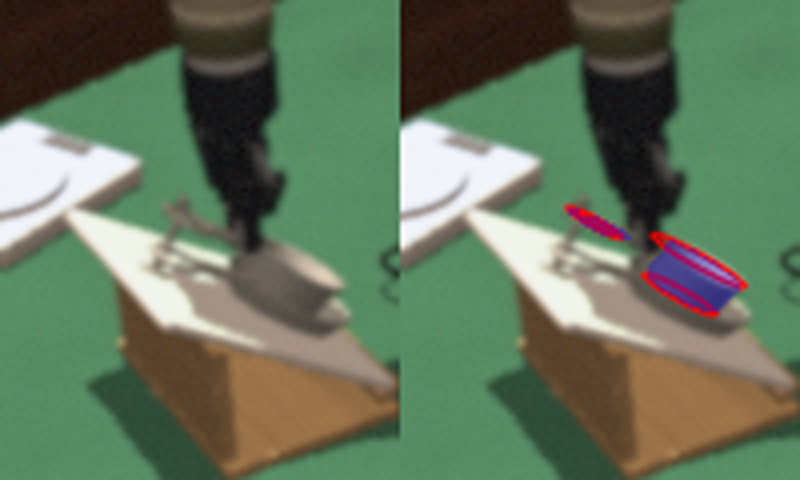

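```bash
python3 -m pendant '[[[-0.08,0,0.1],0,1],[[-0.08,0,0.1],0,1],[[0,0,0],0,1]]' 20
python3 -m pendant '[[[-0.06,0,0.1],0,1],[[-0.06,0,0.1],0,1],[[0,0,0],0,1]]' 20
python3 fit.py 31 medium .061 -16.2 38 .034
```

```text
clock: 41.95
tcp_pos: [0.5585, -0.187, 0.1006]
orientation: [-0.0, 0.141, 0.99, 0.0]
wrist_force: [-0.8, 0.1, -1.9]
finger_gap: 0.0125
clock: 42.32
tcp_pos: [0.5611, -0.1878, 0.0974]
orientation: [0.0, 0.141, 0.99, -0.0]
wrist_force: [-0.6, -0.4, 3.3]
finger_gap: 0.0126
p 0.59 [341. 233.] 433
p 0.53 [276. 236.] 241
cost 0.332 pitch 37.4 s 0.0665 dz 0.0373 yaw -7.1
board frame: bowl [-0.1321 -0.0056  0.0061] ring [-0.0162  0.0064  0.0406]
```

View pics/f31.png

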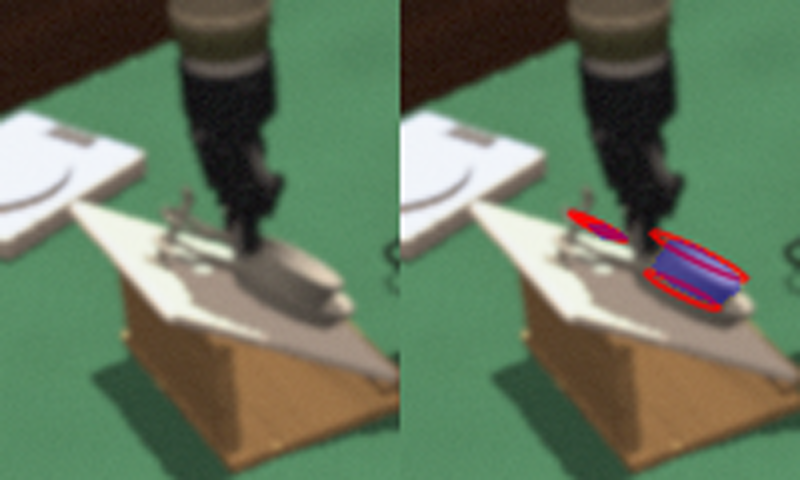

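```bash
python3 -m pendant '[[[-0.06,0,0.08],0,1],[[-0.06,0,0.08],0,1],[[0,0,0],0,1]]' 20
python3 -m pendant '[[[-0.05,0,0.08],0,1],[[0,0,0],0,1]]' 20
python3 fit.py 32 medium .061 -16.2 35 .034
```

```text
clock: 42.8
tcp_pos: [0.5638, -0.1886, 0.0946]
orientation: [0.001, 0.141, 0.99, -0.0]
wrist_force: [0.0, 0.3, 7.6]
finger_gap: 0.0125
clock: 43.05
tcp_pos: [0.5643, -0.1888, 0.094]
orientation: [0.001, 0.141, 0.99, -0.0]
wrist_force: [-3.2, 1.6, 13.3]
finger_gap: 0.0128
p 0.88 [341. 236.] 356
p 0.76 [280. 237.] 282
cost 0.322 pitch 33.7 s 0.0676 dz 0.0368 yaw -12.0
board frame: bowl [-0.1348 -0.003   0.0055] ring [-0.0164  0.003   0.032 ]
```

View pics/f32.png

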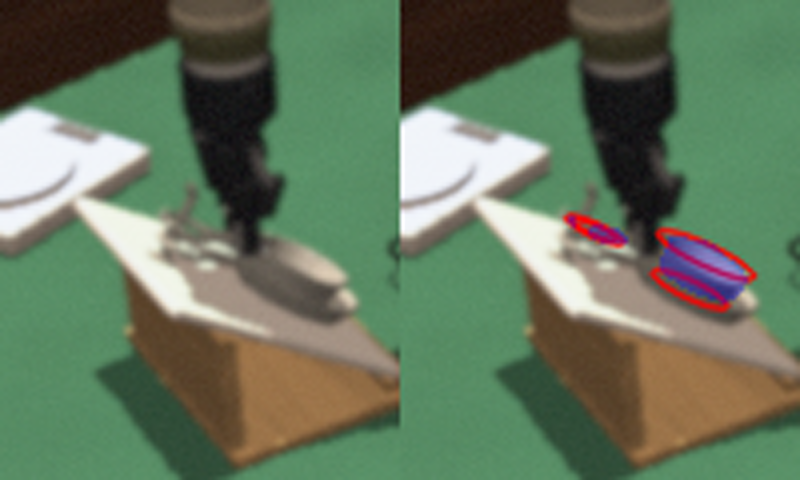

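```bash
python3 -m pendant '[[[0,0,-0.06],0,1],[[0,0,0],0,1],[[0,0,0],0,1]]' 20
python3 -m pendant '[[[0.03,0,-0.06],0,1],[[0,0,0],0,1],[[0,0,0],0,1]]' 20
python3 -m pendant '[[[0.03,0,-0.06],0,1],[[0,0,0],0,1],[[0,0,0],0,1]]' 20
```

```text
clock: 43.52
tcp_pos: [0.5643, -0.1887, 0.094]
orientation: [0.0, 0.141, 0.99, -0.0]
wrist_force: [-2.0, 1.0, 7.9]
finger_gap: 0.0124
clock: 43.9
tcp_pos: [0.5637, -0.1885, 0.0944]
orientation: [0.0, 0.141, 0.99, 0.0]
wrist_force: [0.5, 0.8, 3.0]
finger_gap: 0.0122
clock: 44.28
tcp_pos: [0.5627, -0.1883, 0.0952]
orientation: [-0.0, 0.141, 0.99, 0.0]
wrist_force: [-0.1, 0.0, 0.3]
finger_gap: 0.0125
```

```bash
python3 -m pendant '[[[0,0,0],0,0.5],[[0,0,0],0,0.5],[[0,0,0],0,0],[[0,0,-0.3],0,-0.3],[[0.1,0,-0.6],0,-1],[[0.1,0,-1],0,-1],[[0.1,0,-1],0,-1],[[0,0,-1],0,-1],[[0,0,-1],0,-1]]'
python3 - <<'E'
from h import *
s=shot('scene','s33');b=s['color'][200:300,215:315]
cv2.imwrite('pics/b33.png',cv2.resize(b,(600,600),interpolation=2))
E
python3 to.py .5714 .375 .008 177.3
```

```text
clock: 45.4
tcp_pos: [0.5573, -0.1867, 0.1955]
orientation: [0.001, 0.141, 0.99, -0.0]
wrist_force: [-0.1, -0.8, 0.6]
finger_gap: 0.0852
pos [ 0.5585 -0.1873  0.1985] yaw 163.76 turn units -2.257 shift units [ 0.682 28.115  9.523] clock 45.45 gap 0.0854 F [1.06 0.32 1.42]
```

View pics/b33.png

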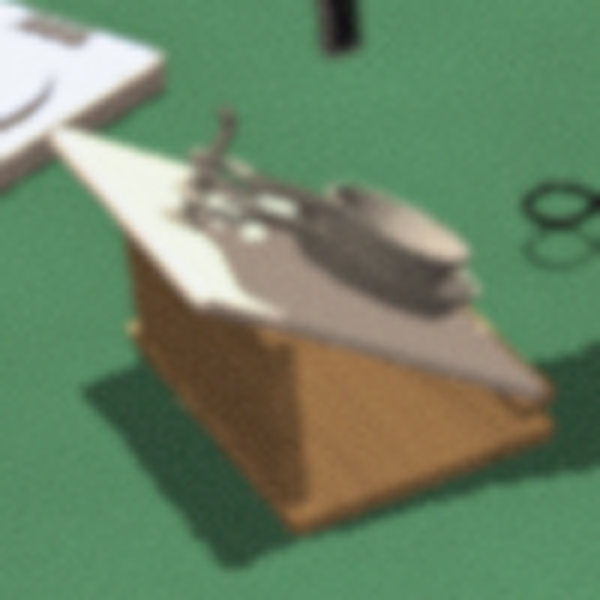

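```bash
python3 -m pendant '[[[0.3,0.5,0],-1,-1],[[0.1,1,0],-1,-1],[[0,1,0],-0.26,-1],[[0,1,0],0,-1],[[0,1,0],0,-1],[[0,1,0],0,-1],[[0,1,0],0,-1],[[0,1,0],0,-1],[[0,1,0],0,-1],[[0,1,0],0,-1],[[0,1,0],0,-1],[[0,1,0],0,-1]]'
python3 to.py .5714 .375 .008 177.3
```

```text
clock: 46.95
tcp_pos: [0.5658, 0.0457, 0.1937]
orientation: [0.0, 0.023, 1.0, 0.0]
wrist_force: [0.8, 0.1, 0.2]
finger_gap: 0.0852
pos [0.5658 0.0457 0.1937] yaw 177.31 turn units 0.002 shift units [ 0.497 16.46   9.284] clock 46.95 gap 0.0852 F [0.78 0.12 0.16]
```

```bash
python3 -m pendant '[[[0.03,1,0],0,-1],[[0.03,1,0],0,-1],[[0.03,1,0.2],0,-1],[[0.03,1,0.2],0,-1],[[0.03,1,0.5],0,-1],[[0.03,1,0.5],0,-1],[[0.03,1,0.5],0,-1],[[0.03,1,0.5],0,-1],[[0.03,1,0.5],0,-1],[[0.03,1,0.5],0,-1],[[0.03,1,0.5],0,-1],[[0.03,1,0.5],0,-1]]' 40
python3 -m pendant '[[[0.03,1,0.5],0,-1],[[0.03,1,0.5],0,-1],[[0.03,1,0.5],0,-1],[[0.03,1,0.5],0,-1],[[0,0.46,0.6],0,-1],[[0,0,0.2],0,-1]]' 40
python3 to.py .5714 .375 .008 177.3
python3 - <<'E'
from h import *
s=shot('scene','s34');b=s['color'][250:370,360:480]
cv2.imwrite('pics/b34.png',cv2.resize(b,(600,600),interpolation=2))
E
```

```text
clock: 48.45
tcp_pos: [0.5699, 0.2858, 0.105]
orientation: [0.0, 0.023, 1.0, 0.0]
wrist_force: [0.8, 0.5, -0.3]
finger_gap: 0.0852
clock: 49.2
tcp_pos: [0.5708, 0.374, 0.0482]
orientation: [-0.001, 0.023, 1.0, -0.0]
wrist_force: [0.4, -0.0, -0.3]
finger_gap: 0.0853
pos [0.5708 0.374  0.0482] yaw 177.37 turn units 0.011 shift units [-0.025  0.05   2.01 ] clock 49.2 gap 0.0853 F [ 0.42 -0.04 -0.35]
```

View pics/b34.png

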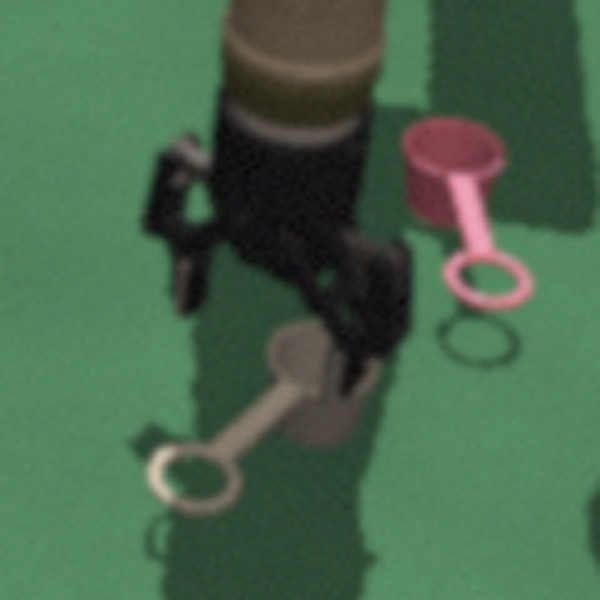

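```bash
python3 -m pendant '[[[0,0.03,0.8],0,-1],[[0,0,0.8],0,-1],[[0,0,0.42],0,-0.2],[[0,0,0],0,1],[[0,0,0],0,1],[[0,0,0],0,1],[[0,0,0],0,1]]' 40
python3 to.py .5853 -.1948 .205 163.8
```

```text
clock: 50.12
tcp_pos: [0.5722, 0.3746, 0.0101]
orientation: [0.001, 0.023, 1.0, 0.0]
wrist_force: [0.2, -0.3, 1.5]
finger_gap: 0.0121
pos [0.5722 0.3746 0.0101] yaw 177.32 turn units 2.253 shift units [ -8.573 -27.155  -9.745] clock 50.12 gap 0.0121 F [ 0.16 -0.26  1.47]
```

```bash
python3 -m pendant '[[[0,0,-0.4],0,1],[[0,0,-0.8],1,1],[[0,0,-1],1,1],[[0,-0.5,-1],0.25,1],[[-0.32,-1,-1],0,1],[[-0.32,-1,-1],0,1],[[-0.32,-1,-1],0,1],[[-0.32,-1,-1],0,1],[[-0.32,-1,-1],0,1],[[-0.32,-1,-0.8],0,1],[[-0.32,-1,-0.5],0,1],[[-0.32,-1,0],0,1]]' 40
python3 to.py .5815 -.1937 .20 163.8
```

```text
clock: 51.62
tcp_pos: [0.5741, 0.1954, 0.2]
orientation: [0.001, 0.141, 0.99, 0.0]
wrist_force: [0.4, 0.9, -1.4]
finger_gap: 0.0122
pos [0.5741 0.1954 0.2   ] yaw 163.82 turn units 0.003 shift units [-5.7800e+00 -1.8578e+01  1.0000e-03] clock 51.62 gap 0.0122 F [ 0.37  0.87 -1.4 ]
```

```bash
python3 -m pendant '[[[-0.31,-1,0],0,1],[[-0.31,-1,0],0,1],[[-0.31,-1,0],0,1],[[-0.31,-1,0],0,1],[[-0.31,-1,0],0,1],[[-0.31,-1,0],0,1],[[-0.31,-1,0],0,1],[[-0.31,-1,0],0,1],[[-0.31,-1,0],0,1],[[-0.31,-1,0],0,1],[[-0.31,-1,0],0,1],[[-0.31,-1,0],0,1]]' 40
python3 -m pendant '[[[-0.31,-1,0],0,1],[[-0.31,-1,0],0,1],[[-0.31,-1,0],0,1],[[-0.31,-1,0],0,1],[[-0.31,-1,0],0,1],[[-0.31,-1,0],0,1],[[-0.3,-0.5,0.4],0,1],[[-0.3,-0.08,0.7],0,1],[[0,0,0],0,1]]' 40
python3 to.py .5815 -.1937 .1745 163.8
python3 look.py 35 small .063 -16.2 0 .033
```

```text
clock: 53.12
tcp_pos: [0.5782, -0.0559, 0.1993]
orientation: [0.0, 0.141, 0.99, 0.0]
wrist_force: [0.6, 1.3, -1.7]
finger_gap: 0.0125
clock: 54.25
tcp_pos: [0.588, -0.1939, 0.1749]
orientation: [-0.002, 0.141, 0.99, 0.001]
wrist_force: [-0.3, 0.6, -1.3]
finger_gap: 0.0125
pos [ 0.588  -0.1939  0.1749] yaw 163.83 turn units 0.006 shift units [ 0.317 -0.081  0.02 ] clock 54.25 gap 0.0125 F [-0.26  0.57 -1.31]
board frame: bowl [-0.0783  0.0016  0.084 ] ring [0.0424 0.0016 0.0507]
```

View pics/o35.png

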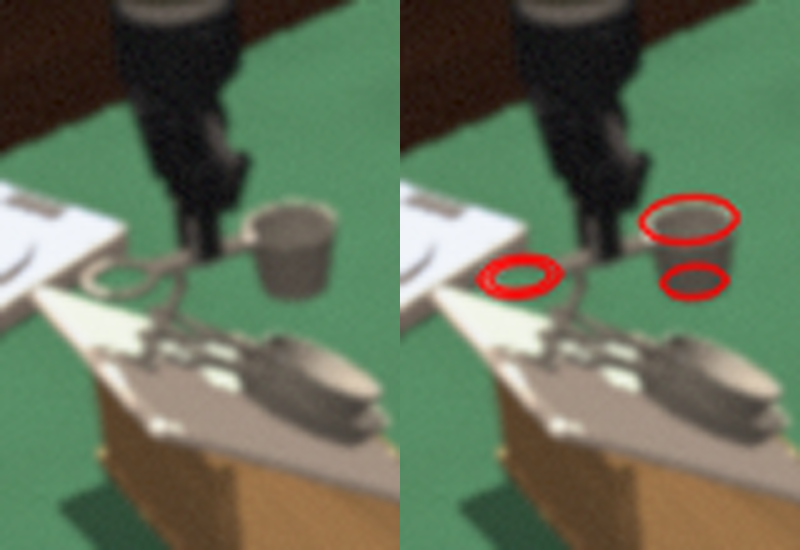

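```bash
python3 -m pendant '[[[0,0,-0.4],1,1],[[0,0,0],1,1],[[0,0,0],1,1],[[0,0,0],1,1],[[0,0,0],1,1],[[0,0,0],1,1],[[0,0,0],1,1],[[0,0,0],0.5,1]]' 40
python3 to.py .5939 -.1811 .1745 118.8
```

```text
clock: 55.3
tcp_pos: [0.5889, -0.1937, 0.1857]
orientation: [0.0, 0.509, 0.861, 0.0]
wrist_force: [-1.3, 0.1, -1.9]
finger_gap: 0.0127
pos [ 0.5889 -0.1937  0.1857] yaw 118.77 turn units -0.005 shift units [0.432 0.524 0.559] clock 55.3 gap 0.0127 F [-1.28  0.06 -1.92]
```

```bash
python3 -m pendant '[[[0.43,0.52,0.2],0,1],[[0,0,0.36],0,1],[[0,0,0.16],0,1],[[0,0,0.16],0,1],[[0,0,0.16],0,1],[[0,0,0.16],0,1],[[0,0,0.1],0,1],[[0,0,0],0,1]]' 20
python3 fit.py 36 small .063 -61.2 30 .033
```

```text
clock: 56.3
tcp_pos: [0.5943, -0.1805, 0.1628]
orientation: [0.001, 0.508, 0.861, 0.001]
wrist_force: [-4.6, 8.0, 17.3]
finger_gap: 0.0119
p 0.92 [275. 231.] 314
p 0.6 [448. 286.] 369
cost 0.314 pitch 20.7 s 0.0633 dz 0.0361 yaw -58.2
board frame: bowl [-0.0684  0.046   0.0421] ring [ 0.0362 -0.018   0.0677]
```

View pics/f36.png

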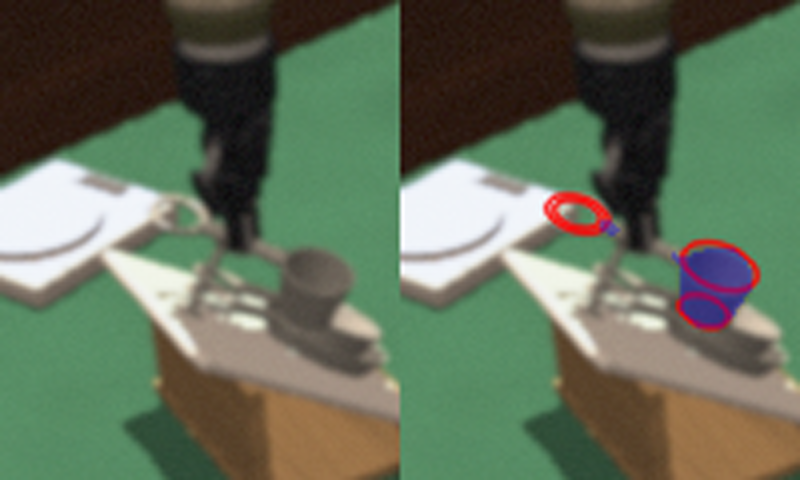

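```bash
python3 -m pendant '[[[0,0,0.15],0,1],[[0,0,0.15],0,1],[[0,0,0.12],0,1],[[0,0,0],0,1]]' 20
python3 fit.py 37 small .063 -61.2 35 .034
```

```text
clock: 56.9
tcp_pos: [0.5945, -0.1807, 0.1552]
orientation: [0.002, 0.508, 0.861, 0.001]
wrist_force: [-5.9, 7.9, 19.8]
finger_gap: 0.0122
p 0.67 [267. 232.] 304
p 0.67 [449. 290.] 451
cost 0.344 pitch 39.0 s 0.0618 dz 0.0385 yaw -57.4
board frame: bowl [-0.063   0.0303  0.0199] ring [ 0.0386 -0.0127  0.0793]
```

View pics/f37.png

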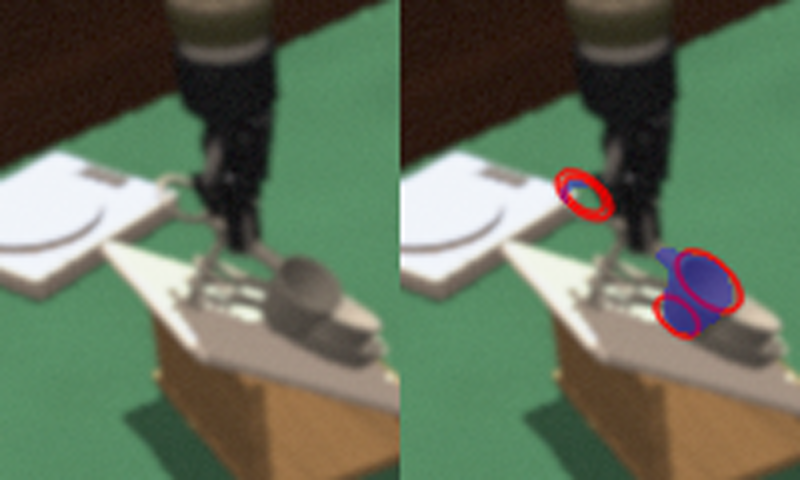

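```bash
python3 -m pendant '[[[0,0,-0.6],0,1],[[0,0,-0.7],0,1],[[0,0,-0.3],-1,1],[[0,0,0],-1,1],[[0,0,0],-1,1],[[0,0,0],-1,1],[[0,0,0],-1,1],[[0,0,0],-1,1],[[0,0,0],-1,1],[[0,0,0],-0.5,1]]' 30
python3 fit.py 38 small .063 -16.2 37 .036; python3 look.py 39 small .063 -16.2 37 .036
```

```text
clock: 58.25
tcp_pos: [0.5937, -0.1824, 0.1827]
orientation: [-0.0, 0.14, 0.99, 0.0]
wrist_force: [1.3, -0.0, -1.3]
finger_gap: 0.0123
p 0.95 [446. 286.] 377
p 0.74 [271. 243.] 239
p 0.69 [267. 219.] 348
cost 0.196 pitch 32.8 s 0.0628 dz 0.0354 yaw -14.7
board frame: bowl [-0.0594  0.0135  0.0498] ring [0.0602 0.0154 0.0872]
board frame: bowl [-0.0561  0.0143  0.0457] ring [0.0603 0.0143 0.0918]
```

View pics/f38.png

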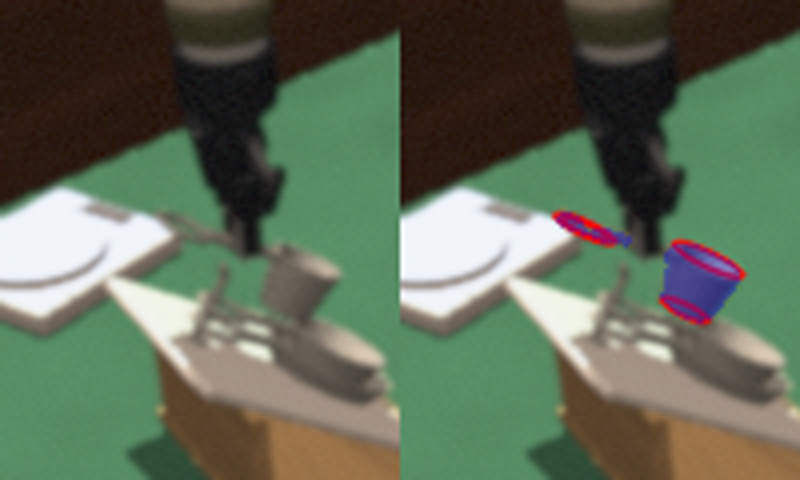

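View pics/o39.png

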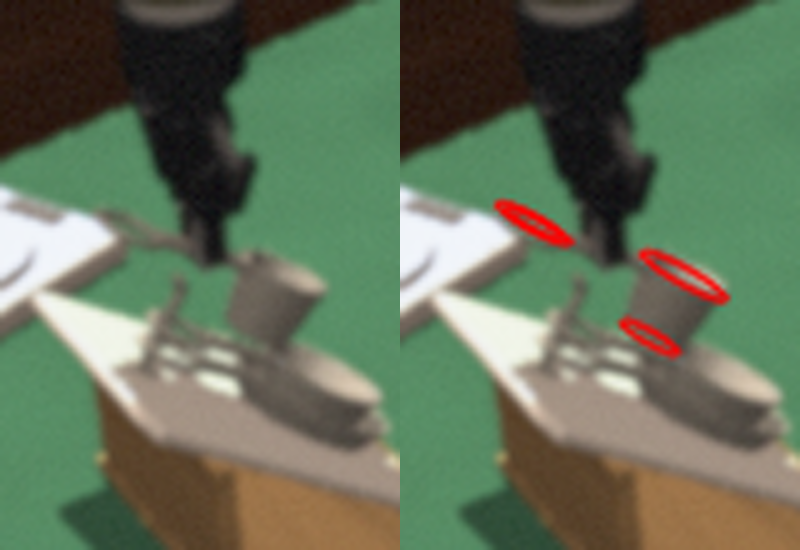

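```bash
python3 -m pendant '[[[0.4,-0.14,0.2],0,1],[[0.5,-0.15,0.3],0,1],[[0.55,-0.15,0.4],0,1],[[0.55,-0.15,0.45],0,1],[[0.5,-0.14,0.4],0,1],[[0,0,0],0,1]]' 30
python3 fit.py 40 small .063 -16.2 33 .0354
```

```text
clock: 59.15
tcp_pos: [0.54, -0.1818, 0.1472]
orientation: [-0.001, 0.141, 0.99, 0.0]
wrist_force: [-0.6, -0.4, -0.6]
finger_gap: 0.0124
p 0.92 [449. 288.] 466
p 0.73 [281. 226.] 295
cost 0.185 pitch 34.2 s 0.0657 dz 0.0341 yaw -13.7
board frame: bowl [-0.1235 -0.0015  0.0477] ring [-0.005   0.0017  0.0881]
```

View pics/f40.png

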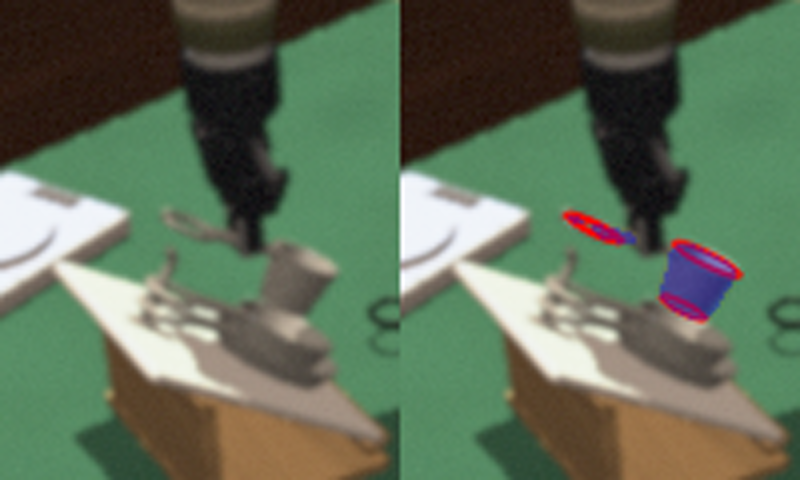

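```bash
python3 -m pendant '[[[-0.28,0,0.1],0,1],[[-0.2,0,0.25],0,1],[[-0.2,0,0.28],0,1],[[-0.2,0,0.28],0,1],[[0,0,0],0,1]]' 30
python3 fit.py 41 small .063 -16.2 33 .0354
```

```text
clock: 59.88
tcp_pos: [0.5579, -0.1867, 0.1282]
orientation: [-0.001, 0.141, 0.99, 0.0]
wrist_force: [-2.8, 1.0, -2.2]
finger_gap: 0.0126
p 0.8 [447. 286.] 379
p 0.74 [278. 228.] 296
cost 0.285 pitch 32.1 s 0.0638 dz 0.0345 yaw -14.0
board frame: bowl [-0.1194 -0.0011  0.0246] ring [0.0006 0.0019 0.0606]
```

View pics/f41.png

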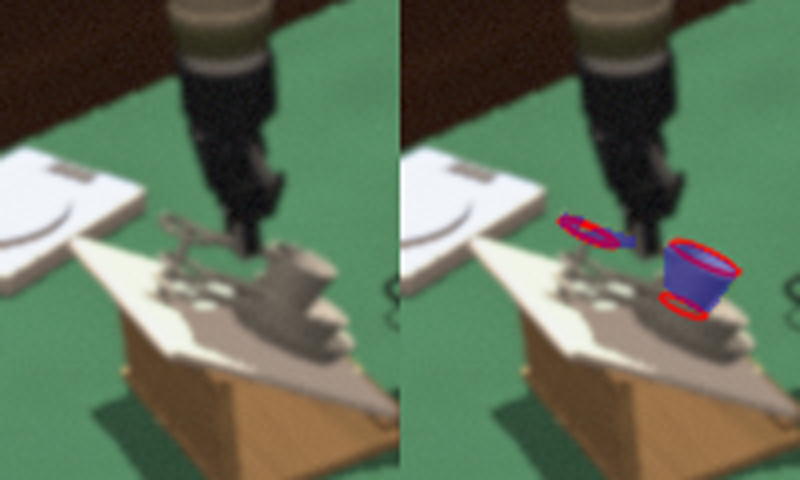

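```bash
python3 -m pendant '[[[0.2,0,0.1],0,1],[[0.2,0,0.14],0,1],[[0.15,0,0.14],0,1],[[0,0,0],0,1]]' 30
python3 fit.py 42 small .063 -16.2 33 .0354
```

```text
clock: 60.48
tcp_pos: [0.5476, -0.1839, 0.122]
orientation: [-0.0, 0.141, 0.99, 0.0]
wrist_force: [0.2, -1.2, -1.1]
finger_gap: 0.0123
p 0.76 [448. 286.] 435
p 0.64 [281. 231.] 309
cost 0.282 pitch 32.8 s 0.0634 dz 0.035 yaw -14.6
board frame: bowl [-0.1306 -0.0009  0.0249] ring [-0.0111  0.0012  0.0623]
```

View pics/f42.png

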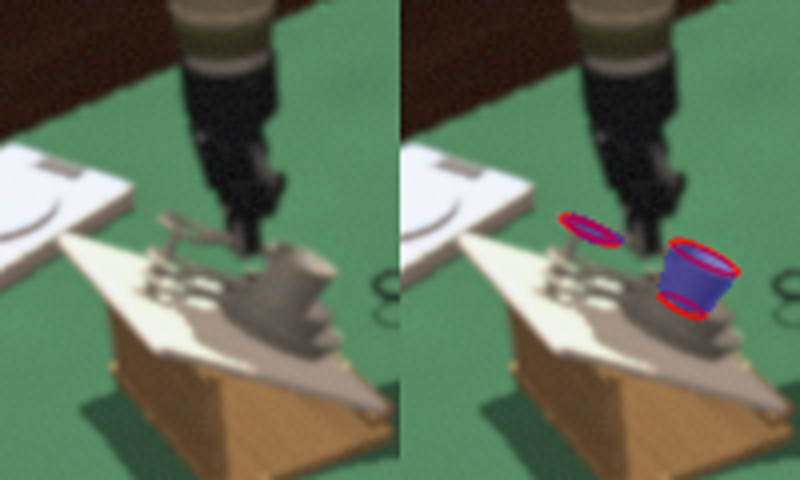

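```bash
python3 -m pendant '[[[-0.16,0,0],0,1],[[-0.12,0,0.1],0,1],[[-0.12,0,0.14],0,1],[[0,0,0],0,1]]' 30
python3 fit.py 43 small .063 -16.2 33 .0354
```

```text
clock: 61.08
tcp_pos: [0.5557, -0.1862, 0.1168]
orientation: [-0.0, 0.141, 0.99, 0.0]
wrist_force: [-0.0, 0.5, -1.6]
finger_gap: 0.0127
p 0.62 [448. 287.] 351
p 0.49 [280. 232.] 249
cost 0.397 pitch 32.3 s 0.0626 dz 0.0351 yaw -16.1
board frame: bowl [-1.264e-01 -1.000e-04  1.660e-02] ring [-0.0066  0.0001  0.053 ]
```

View pics/f43.png

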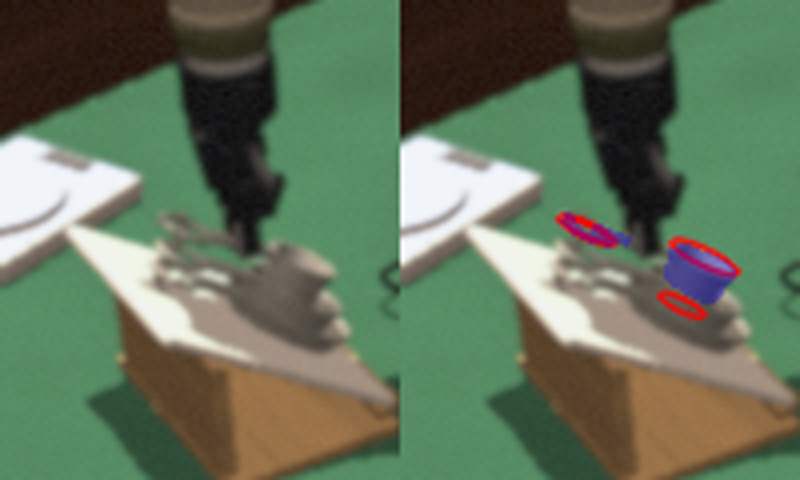

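```bash
python3 -m pendant '[[[-0.02,0,0.15],0,1],[[-0.02,0,0.15],0,1],[[-0.03,0,0.13],0,1],[[0,0,0],0,1]]' 20
python3 -m pendant '[[[-0.06,0,0.1],0,1],[[0,0,0],0,1]]' 20
python3 fit.py 44 small .063 -16.2 33 .0354
```

```text
clock: 61.68
tcp_pos: [0.5568, -0.1865, 0.1083]
orientation: [-0.0, 0.141, 0.99, 0.0]
wrist_force: [0.1, 0.2, -1.1]
finger_gap: 0.0126
clock: 61.92
tcp_pos: [0.5583, -0.1871, 0.107]
orientation: [0.0, 0.141, 0.99, -0.0]
wrist_force: [-0.6, -0.9, 1.4]
finger_gap: 0.0124
p 0.96 [450. 289.] 423
p 0.52 [281. 232.] 215
cost 0.445 pitch 32.4 s 0.0646 dz 0.0365 yaw -14.7
board frame: bowl [-0.1311 -0.001   0.0079] ring [-0.0113  0.0011  0.0446]
```

View pics/f44.png

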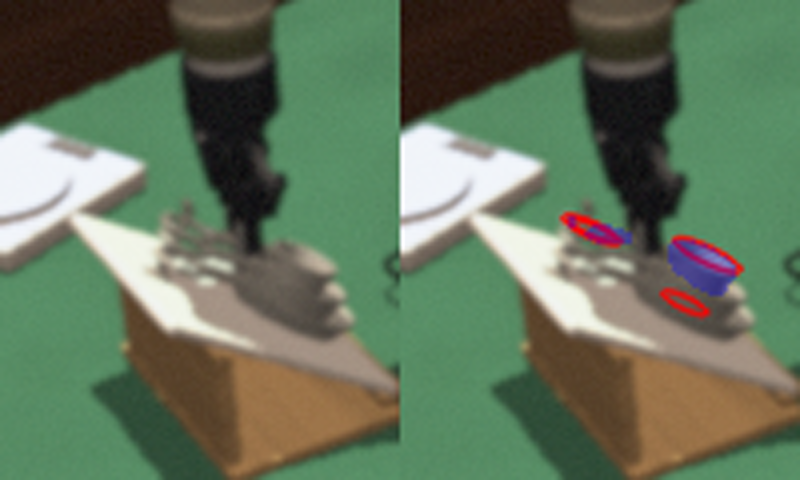

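```bash
python3 -m pendant '[[[-0.02,0,0.05],0,1],[[0,0,0],0,1],[[0,0,0],0,1]]' 20
python3 -m pendant '[[[0.02,0,0.04],0,1],[[0,0,0],0,1]]' 20
python3 fit.py 45 small .063 -16.2 34 .0354
```

```text
clock: 62.4
tcp_pos: [0.5588, -0.1872, 0.1067]
orientation: [0.001, 0.141, 0.99, -0.0]
wrist_force: [-1.0, -0.1, 6.4]
finger_gap: 0.0125
clock: 62.65
tcp_pos: [0.5589, -0.1873, 0.1067]
orientation: [0.001, 0.141, 0.99, -0.0]
wrist_force: [-2.4, 0.4, 9.0]
finger_gap: 0.0125
p 0.72 [450. 284.] 337
p 0.64 [277. 234.] 187
p 0.47 [509. 336.] 3705
cost 0.478 pitch 32.7 s 0.0654 dz 0.0354 yaw -10.6
board frame: bowl [-0.1318 -0.0033  0.0061] ring [-0.0125  0.0041  0.0434]
```

View pics/f45.png

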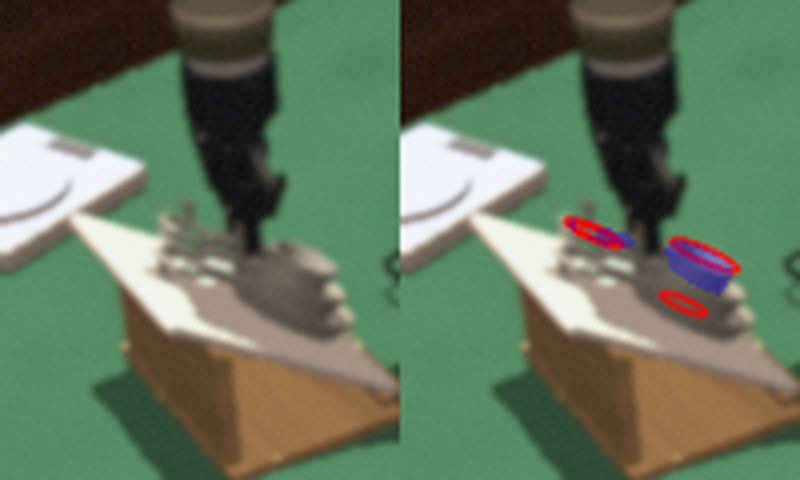

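```bash
python3 -m pendant '[[[0,0,-0.07],0,1],[[0,0,0],0,1],[[0.02,0,-0.05],0,1],[[0,0,0],0,1]]' 20
python3 -m pendant '[[[0,0,0],0,0.5],[[0,0,0],0,0.5],[[0,0,0],0,0],[[0,0,-0.3],0,-0.3],[[0.1,0,-0.6],0,-1],[[0.1,0,-1],0,-1],[[0.1,0,-1],0,-1],[[0,0,-1],0,-1],[[0,0,-1],0,-1]]'
python3 - <<'E'
from h import *
s=shot('scene','s46');b=s['color'][200:300,215:315]
cv2.imwrite('pics/b46.png',cv2.resize(b,(600,600),interpolation=2))
E
```

```text
clock: 63.25
tcp_pos: [0.5576, -0.1867, 0.1067]
orientation: [-0.0, 0.141, 0.99, 0.0]
wrist_force: [0.1, 0.1, -0.2]
finger_gap: 0.0126
clock: 64.38
tcp_pos: [0.5521, -0.1852, 0.2071]
orientation: [0.001, 0.141, 0.99, -0.0]
wrist_force: [0.0, 0.1, -0.5]
finger_gap: 0.0852
```

View pics/b46.png

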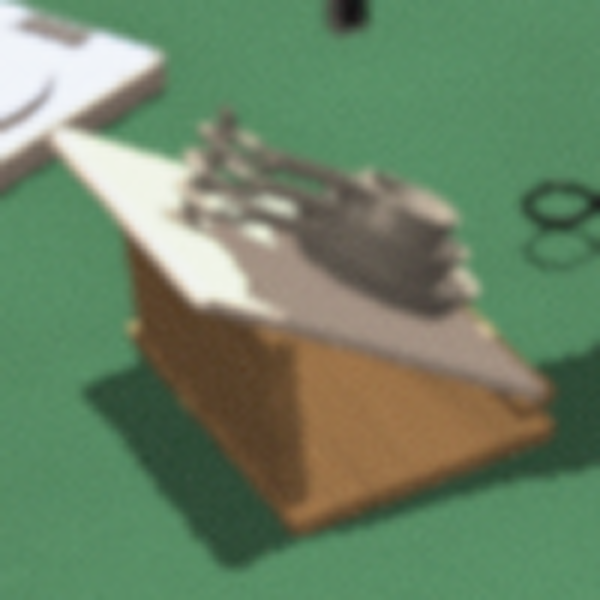

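```bash
python3 - <<'E'
from pit import *
import pickle
Rb,ob=pickle.load(open('board.pkl','rb'))
c=pickle.load(open('cams.pkl','rb'))['scene'];im=cv2.resize(cv2.imread('pics/s46.png'),None,fx=1,fy=1)
for n,z,col in(('large',0,(0,0,255)),('medium',.003,(0,255,255)),('small',.006,(255,0,0))):
    overlay(im,c,n,Rb,ob+Rb@[-.132,0,z],col)
cv2.imwrite('pics/b47.png',cv2.resize(im[200:300,215:315],(600,600),interpolation=2))
E
```

```text
(no output)
```

View pics/b47.png

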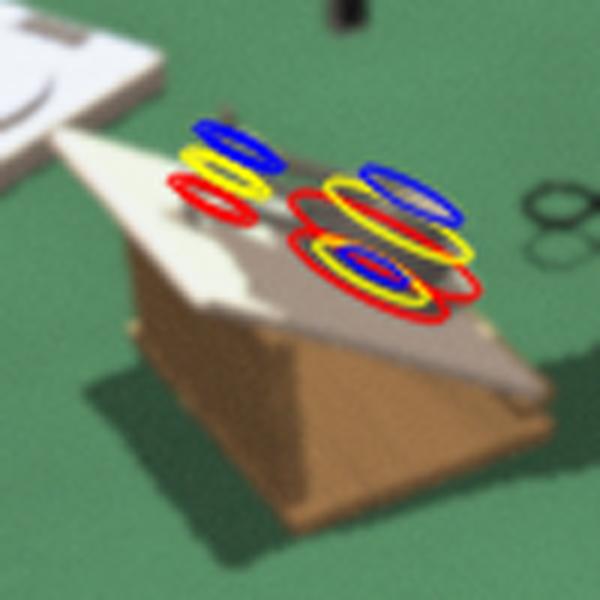

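The overlaid models for the nested pose match the picture: rings at about (190–285, 120–225) round the hook, bowls stacked flat. The fingers are clear, so I'm handing in.

```bash
python3 - <<'E'
from h import *
print(env.get_state()['clock']);print(env.hand_in())
c=shot('scene','end');print(env.get_state()['clock'])
a=cv2.imread('pics/s46.png').astype(int);print(np.abs(a-c['color'].astype(int))[220:270,240:300].mean())
E
```

```text
64.425
the job is handed in; nothing more can be done
None
the job is handed in; nothing more can be done
```

The three strainers hang nested on the hook: the large one flat on the board, the medium one inside it and the small one inside that. I handed in at 64.4 s, with the gripper open and clear. I tilted each one in the grip by pressing its handle on the hook tip, lowered its ring over the hook, laid it down and then let go.

**Last checks**
- Before handing in, a picture with the nested-pose models drawn over it matched for all three rings and bowls. The wrist force was about 0.
- With the gripper still holding them, the fits showed:

| Strainer | Angle from the board | Underside above the board | Ring down-slope of the hook root |
|---|---|---|---|
| large | about 0° | about 0 mm | 14 mm |
| medium | about 1° | about 5 mm | about 14–16 mm |
| small | about 2° | about 6 mm | 12 mm |

- The small one settled its last 2° or so when I let go. Its silhouette fits in the stack were poor, so its numbers are the least certain.

**What went wrong or disagreed**
- **Fingertip height:** the real fingertips sat about 24 mm higher than the reported TCP. My first grasps closed on nothing, and I corrected for this from the pictures.
- **Medium strainer:** the first grasp was too shallow. It slipped out and landed upright and turned on the table, so I measured it again and re-gripped.
- **Medium while laying:** the wrist force rose briefly to 13 N, possibly a finger on the large rim. I backed off to near zero and held before releasing.
- **Not checked:** I took no picture after the hand-in, because the cameras stop there. I also did not measure the pail, beaker and scale again, though nothing I did went near them.

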